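Load the cartridge feeder and jack it to height

ROBOT

A 7-joint arm with a two-finger parallel gripper is mounted at the origin on the work surface. World frame = base frame: x ahead of the robot, y to its left, z up, the work surface at z = 0. Lengths are in mm, angles in rad, forces in N, time in s.
With the tool pointing down it reaches from about 400 to 875 mm from the base axis. Payload 4.4 kg.
Tool frame: the origin (TCP) lies at the very end of the fingers, on their centre line; the grasp point (between the pads) lies 19 mm behind it; z points along the fingers, y is the line along which they close (so a half turn about z gives the same grasp; the last joint's range is limited). The gripper opens to 85 mm and grips with 20 to 120 N. Pads are 22 mm wide; open, the fingers measure 114 mm over their backs; the gripper's body (76 mm by 85 mm) begins 54 mm behind the grasp point. The pads swing forward as they close: fully open they stand 13 mm farther back than shut.
Start: joints at [-1.354, 0.628, 0.038, 1.517, -0.027, 0.996, -0.02], TCP at [181.355, 624.202, 231.313] pointing down, gripper open.
Joint ranges: [-3.06, 3.06], [-0.37, 2.12], [-1.25, 1.32], [0.18, 2.47], [-1.1, 4.24], [0.23, 1.98], [-2.94, 2.94]. Speed limits (rad/s): [2.57, 2.57, 3.14, 3.14, 3.14, 3.14, 3.14].

INTERFACE

Orientations are given as [roll, pitch, yaw] about the fixed x, y, z axes, in that order (R = Rz(yaw) Ry(pitch) Rx(roll)).
In Python, from cell import ctrl gives the robot as it stands.
- The arm moves only by the tool step_arm, never from a script. Its argument "series" is a list that holds one entry, the list of rows, each a list of 7 numbers: the turn, a rotation vector about the tool's x, y, z as a fraction of full scale, then the shift along the tool's x, y, z as a fraction of full scale, then the closure, from 0 (fully open) to 1 (shut). In form: [[[ax, ay, az, tx, ty, tz, gripper], ...]]. A call has 1 to 12 rows; each row shifts and turns the commanded pose from where the row before left it, along the tool's axes as they then stand; what a row does not reach is not made up. Full scale, the value 1, is 150 mm for a shift and 45 degrees for a turn. A row lasts 1/10 s, in which the tool goes at most 50 mm and 8.59 degrees, less where a joint would pass 70% of its speed; a pose out of reach is approached as far as the arm can. A call with a number of a shift or a turn outside -1 to 1 is refused whole. A call with a gripper value outside its range is refused whole. The fingers move at their own pace and stop on an object; the grip force is fixed at half the most. Time passes only in rows, so rows that do not move let the fingers close. It gives the time, the measured TCP pose, the force, the opening and the grip force at its end, in the units of the state.
- ctrl.read_state(): the state, without advancing time (a new reading comes with each control period).
- ctrl.get_image(name): name is "scene" or "side" or "wrist"; returns a dict with "img" (384x512x3 uint8, red, green, blue), "fx", "fy", "cx", "cy" (pixels), "R" (3x3) and "t" (3): a world point X has camera coordinates R X + t. Camera axes: x right, y down, z forward; pixel columns grow to the right and rows downward; lengths in mm; the calibration is good to about 2 mm. A picture is of the moment at which its call begins. There is no depth.
- ctrl.finish_job(): hands the job in; it is judged then, once.
Trained networks look in a picture, given as the dict that the camera call returned (one of the last four; its "shot" number tells which), for a name from the list of things; names that differ only in an ending like _2 or _b are one class to them, and where a whole thing is asked for, a point or a joint stands for the part that bears it (a point fixed in the world has none). Each returns a list of dicts, best first, with "score" (0 to 1); they miss things now and then, are a little off and sometimes report something else, mostly with a low value. They report only what shows in the picture. A call takes as long as a camera call.
- ctrl.recognise(picture, thing): "centre" ([column, row] in pixels, amid what is visible of it).
The state is a dict: "clock": time; "qpos": joint angles; "qd": joint speeds; "tau": joint torques, N m; "eef_pos": TCP position; "tool_rot": TCP orientation; "force": force on the tool from outside, world axes, zero at the start; "torque": the same for the moment, N m; "width": finger opening in mm; "gripper_force": force on a finger pad.
Only numpy, scipy, OpenCV 4.12 (cv2) and the standard library are available. Lean on these libraries where they do the work, as an engineer would, in place of code of your own. Each camera call takes 0.05 s, during which the arm holds its last target. There are 200 camera calls.

TASK

Lay every column cartridge from the mat into the white V-trough, lengthwise, so that they slide down into one line against the stop. Then lift the jack by its black handle, click by click, to the notch nearest the red flag, with the loaded row still in line, and slide the fader on the console level with the green arrow. Leave the bottle, the jar and the mouse alone.

Things in the scene. Friction and masses are not known exactly. Their poses are not given: they have to be found in the camera images.
- cart1: column cartridge, one of five alike (3 to 5 are present): steel tube 12 mm in diameter, 54 mm long, with a square end fitting 16 x 16 mm, 10 mm long, at each end (one dark, one blue): 34 mm of bare tube between. 28 to 56 g. Origin at its centre, x along its length. Starts lying flat on a non-slip mat 2 mm thick (origin 10 mm over the bench)
- cart2: column cartridge, one of five alike (3 to 5 are present): steel tube 12 mm in diameter, 54 mm long, with a square end fitting 16 x 16 mm, 10 mm long, at each end (one dark, one blue): 34 mm of bare tube between. 28 to 56 g. Origin at its centre, x along its length. Starts lying flat on a non-slip mat 2 mm thick (origin 10 mm over the bench)
- cart3: column cartridge, one of five alike (3 to 5 are present): steel tube 12 mm in diameter, 54 mm long, with a square end fitting 16 x 16 mm, 10 mm long, at each end (one dark, one blue): 34 mm of bare tube between. 28 to 56 g. Origin at its centre, x along its length. Starts lying flat on a non-slip mat 2 mm thick (origin 10 mm over the bench)
- cart4: column cartridge, one of five alike (3 to 5 are present): steel tube 12 mm in diameter, 54 mm long, with a square end fitting 16 x 16 mm, 10 mm long, at each end (one dark, one blue): 34 mm of bare tube between. 28 to 56 g. Origin at its centre, x along its length. Starts lying flat on a non-slip mat 2 mm thick (origin 10 mm over the bench)
- cart5: column cartridge, one of five alike (3 to 5 are present): steel tube 12 mm in diameter, 54 mm long, with a square end fitting 16 x 16 mm, 10 mm long, at each end (one dark, one blue): 34 mm of bare tube between. 28 to 56 g. Origin at its centre, x along its length. Starts lying flat on a non-slip mat 2 mm thick (origin 10 mm over the bench)
- vee (a point): white slippery V-trough on the jack, 335 mm long. Origin on the fold at the inner face of the stop plate (29 mm tall) that closes the low end. y runs along the fold downhill, 12 degrees below level (wings cover y -335 mm to 0); x level, across, towards the jack's column; z square to both, up. Wings rise 45 degrees from the fold, 25 mm to either side (rims 25 mm over the fold)
- vee_top (a point): point on the fold at the trough's open uphill end, 335 mm from the stop; axes as the trough's. Jack fully down, it is 100 mm over the bench (the stop end 30 mm). What is laid in the trough slides down by itself to the stop or the item before it; five cartridges take 270 mm. Seated, a cartridge's centre is 11 to 16 mm over the fold. A bracket stands 27 mm to the fold's +x side at mid-length
- jack (a joint): height of the jack (m, 0 to 0.092): column, trough, pointer and handle slide straight up together. Teeth every 12 mm: raised past a multiple of 0.012 it clicks, and let go it drops back on to the last notch passed, resting at 0, 0.012, 0.024 and so on. Starts on notch 0 or 1. A spring pawl holds it; it cannot be lowered. Lifting takes 8 to 20 N
- jack_handle (a point): centre of the black handle block on top of the jack's column, 110 mm to the +x side of the trough's fold: 22 mm (along its x) by 56 mm (along its y) by 26 mm high, clear on both long sides; 148 mm above the bench with the jack fully down. Axes: x level as the trough's x, y level along the trough, z up
- pointer (a point): tip of the yellow pointer arm that rises with the jack, beside an upright fixed aluminium scale 24 mm wide, 200 mm tall, 74 mm from the column towards the low end of the trough; 122 mm above the bench with the jack fully down
- flag: red clip, 14 x 30 x 6 mm, fixed on the aluminium scale at the set height, often between two notches; origin at its centre. It is 34 to 66 mm above where the pointer is with the jack fully down
- feed (a joint): position of the fader on the white console (m): 0 at the end of the track with the blue stripe, 0.10 at the other. Stiff (about 2 N), it stays where it is left
- feed_grip (a point): centre of the top of the black fader grip: 26 mm across the track, 18 mm along it, 36 mm high; its top is 66 mm above the bench. The console is 110 x 190 mm and 30 mm high, fixed. The point's y runs along the track, the way the joint value grows; x across it
- mark: green arrow, 14 mm long, lying on the console 30 mm beside the fader's track, fixed; origin at its centre, axes as those of the fader grip. The fader is on the mark when its centre is level with it along the track (y)
- reagent: bystander: glass bottle with a blue cap, 68 mm in diameter, 130 mm tall, origin under its foot
- jar: bystander: small amber jar with a white cap, 52 mm in diameter, 60 mm tall, origin under its foot
- mouse: bystander: computer mouse, black on grey, 100 x 58 mm, 32 mm high, origin underneath

How it is judged (in metres and radians):
On the way, in this order (a step that is already met when the one before it is completed fails the run):
1. all cartridges lie in line in the trough (x of cart1 in the frame of vee between -0.008 and 0.008 m and z of cart1 in the frame of vee between 0.004 and 0.02 m and y of cart1 in the frame of vee between -0.252 and 0 m and angle between the x axis of each of cart1, cart2, cart3, cart4, cart5 and the y axis of vee, either way round below 0.15 rad and linear speed of each of cart1, cart2, cart3, cart4, cart5 below 0.03 m/s and (y of cart1 in the frame of vee above -0.035 m or distance between cart1 and cart2 below 0.059 m or distance between cart1 and cart3 below 0.059 m or distance between cart1 and cart4 below 0.059 m or distance between cart1 and cart5 below 0.059 m) and x of cart2 in the frame of vee between -0.008 and 0.008 m and z of cart2 in the frame of vee between 0.004 and 0.02 m and y of cart2 in the frame of vee between -0.252 and 0 m and (y of cart2 in the frame of vee above -0.035 m or distance between cart2 and cart1 below 0.059 m or distance between cart2 and cart3 below 0.059 m or distance between cart2 and cart4 below 0.059 m or distance between cart2 and cart5 below 0.059 m) and x of cart3 in the frame of vee between -0.008 and 0.008 m and z of cart3 in the frame of vee between 0.004 and 0.02 m and y of cart3 in the frame of vee between -0.252 and 0 m and (y of cart3 in the frame of vee above -0.035 m or distance between cart3 and cart1 below 0.059 m or distance between cart3 and cart2 below 0.059 m or distance between cart3 and cart4 below 0.059 m or distance between cart3 and cart5 below 0.059 m) and x of cart4 in the frame of vee between -0.008 and 0.008 m and z of cart4 in the frame of vee between 0.004 and 0.02 m and y of cart4 in the frame of vee between -0.252 and 0 m and (y of cart4 in the frame of vee above -0.035 m or distance between cart4 and cart1 below 0.059 m or distance between cart4 and cart2 below 0.059 m or distance between cart4 and cart3 below 0.059 m or distance between cart4 and cart5 below 0.059 m) and x of cart5 in the frame of vee between -0.008 and 0.008 m and z of cart5 in the frame of vee between 0.004 and 0.02 m and y of cart5 in the frame of vee between -0.252 and 0 m and (y of cart5 in the frame of vee above -0.035 m or distance between cart5 and cart1 below 0.059 m or distance between cart5 and cart2 below 0.059 m or distance between cart5 and cart3 below 0.059 m or distance between cart5 and cart4 below 0.059 m) and y of any of cart1, cart2, cart3, cart4, cart5 in the frame of vee above -0.035 m), for 0.3 s.
2. the jack rests at the flag's height with the row in line (all of step 1 and z of pointer in the frame of flag between -0.008 and 0.008 m and velocity of joint jack between -0.01 and 0.01 m/s), for 0.5 s.
At the end, for the whole second after the job is handed in: every cartridge lies in the fold (8 mm across, 4 to 20 mm over it), lengthwise within 0.15 rad, at rest, the first against the stop, each next to another (centres within 59 mm); pointer within 8 mm of the flag's height; fader within 6 mm of the arrow (all of step 2 and y of feed_grip in the frame of mark between -0.006 and 0.006 m); the robot touches nothing.
It fails at once if the reagent is pushed away or tipped (distance of reagent from where it was at the start of the episode above 0.03 m or angle between reagent's own z axis and vertical above 0.4 rad).
It fails at once if the jar is pushed away or tipped (distance of jar from where it was at the start of the episode above 0.03 m or angle between jar's own z axis and vertical above 0.4 rad).
It fails at once if the mouse is pushed away or tipped (distance of mouse from where it was at the start of the episode above 0.03 m or angle between mouse's own z axis and vertical above 0.4 rad).
Of cart1, cart2, cart3, cart4, cart5 only 3 to 5 are there at a start; the rules pass over those that are not, and their reading is None.
At some moment in a run one of cart1, cart2, cart3, cart4, cart5 may be knocked a few centimetres aside while the robot is not near it.
Once in a run the grip may slacken for a moment while it holds something.
It also fails if it takes over 210 s, if anything falls off the work surface, if the arm or the gripper's body presses on something with over 40 N, if the wrist force passes 120 N, or if a joint passes its speed limit or range.

## Working session

There is one attempt and no reset: what is moved stays moved. The work goes in short steps, Python scripts to look and compute and a tool call to move; the robot and the scene stay as the last step left them, time stands still between calls to the robot, and variables do not carry over. Pictures are saved under pics/ and viewed, at most 14 in all, crops included, and the job is handed in when it is done.

Besides the shell and the picture viewer there is one more tool, called after "Call:" as a command line: name --argument value ..., lists and objects as JSON in quotes. step_arm: Moves the arm, as the interface text tells. Shift numbers are shares of 150 mm and turn numbers shares of 45 degrees, none past 1 either way. Its arguments: {"type":"object","properties":{"series":{"type":"array","items":{"type":"array","items":{"type":"array","items":{"type":"number","minimum":-1,"maximum":1}}}}},"required":["series"]}

```bash
mkdir -p pics; ls
cat > h.py <<'E'
import numpy as np, cv2
from cell import ctrl
from scipy.spatial.transform import Rotation as Ro
def save(p,name,crop=None,s=1):
    im=p["img"][...,::-1]
    if crop: im=im[crop[1]:crop[3],crop[0]:crop[2]]
    if s!=1: im=cv2.resize(im,None,fx=s,fy=s,interpolation=cv2.INTER_CUBIC)
    cv2.imwrite("pics/"+name,im)
def ray(p,uv):
    d=np.array([(uv[0]-p["cx"])/p["fx"],(uv[1]-p["cy"])/p["fy"],1.])
    R=np.array(p["R"]);return -R.T@np.array(p["t"]),R.T@d
def onz(p,uv,z):
    c,d=ray(p,uv);return c+d*(z-c[2])/d[2]
def tri(pts):
    A=np.zeros((3,3));b=np.zeros(3)
    for p,uv in pts:
        c,d=ray(p,uv);d=d/np.linalg.norm(d);M=np.eye(3)-np.outer(d,d);A+=M;b+=M@c
    return np.linalg.solve(A,b)
def proj(p,X):
    c=np.array(p["R"])@np.array(X,float)+np.array(p["t"]);return np.array([p["fx"]*c[0]/c[2]+p["cx"],p["fy"]*c[1]/c[2]+p["cy"]])
E
python3 - <<'E'
from h import *
np.set_printoptions(precision=1,suppress=True)
s=ctrl.read_state();print(s)
P={n:ctrl.get_image(n) for n in("scene","side","wrist")}
for n,p in P.items(): print(n,"cam at",-np.array(p["R"]).T@np.array(p["t"]),"z",np.array(p["R"])[2],p["fx"])
a=np.hstack([P["scene"]["img"],P["side"]["img"]])[...,::-1]
for n in("scene","side"): save(P[n],n+"0.png",s=1.55)
save(P["wrist"],"wrist0.png")
for t in ["cart1","vee","vee_top","jack_handle","pointer","flag","feed_grip","mark","reagent","jar","mouse"]:
  for n,p in P.items():
    r=ctrl.recognise(p,t)
    for q in r[:6]:print(t,n,np.round(q["centre"],1),round(q["score"],2))
E
```

```text
pics
{'clock': 0.0, 'qpos': array([-1.4,  0.6,  0. ,  1.5, -0. ,  1. , -0. ]), 'qd': array([ 0., -0., -0.,  0.,  0.,  0.,  0.]), 'tau': array([ -0. , -56.3,   1.2, -19.3,   0. ,   0. ,   0. ]), 'eef_pos': array([181.1, 623.6, 230.4]), 'tool_rot': array([-3.1, -0. ,  2.9]), 'force': array([-0.2,  0.6,  0.3]), 'torque': array([-0.,  0.,  0.]), 'gripper_force': 0.0, 'width': 85.34942263404417}
scene cam at [1095.   540.5 1091.9] z [-0.4 -0.4 -0.8] 490.01753903320235
side cam at [ 377.8 -982.7 1055.8] z [ 0.2  0.7 -0.7] 484.060762836938
wrist cam at [103.4 646.9 371.5] z [ 0.3 -0.1 -0.9] 289.15353211242103
cart1 scene [185. 123.] 0.65
cart1 scene [209.6 139.3] 0.58
cart1 side [266.3 329.9] 0.72
cart1 side [218.5 341.9] 0.71
vee scene [292.5 194.4] 0.71
vee side [217.6 178.4] 0.75
vee side [218.6 338.6] 0.27
vee_top scene [295.5 193.4] 0.91
vee_top side [219.  178.8] 0.58
jack_handle scene [295.5 194.9] 0.6
jack_handle side [219.6 176.9] 0.96
pointer scene [296.5 190.8] 0.67
pointer side [217.7 178.9] 0.81
flag scene [297.3 214. ] 0.55
flag side [218.4 180.1] 0.42
feed_grip scene [405.  258.6] 0.5
feed_grip side [182.3 141.3] 0.6
mark scene [213.4 102.2] 0.42
reagent scene [203.5 247.5] 0.78
reagent scene [293.6 194.5] 0.6
reagent side [310.7 197.4] 0.56
jar scene [145.3 153.1] 0.93
jar side [320.3 300.5] 0.84
jar side [273.2 163.2] 0.54
mouse scene [279.5 299.3] 0.8
mouse side [272.3 165.5] 0.6
mouse side [312.6 196.3] 0.51
```

View pics/scene0.png

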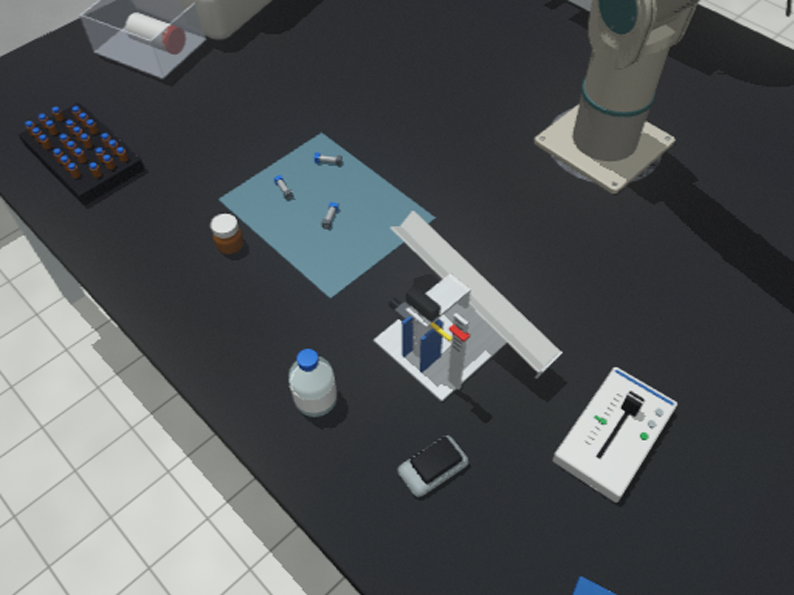

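View pics/side0.png

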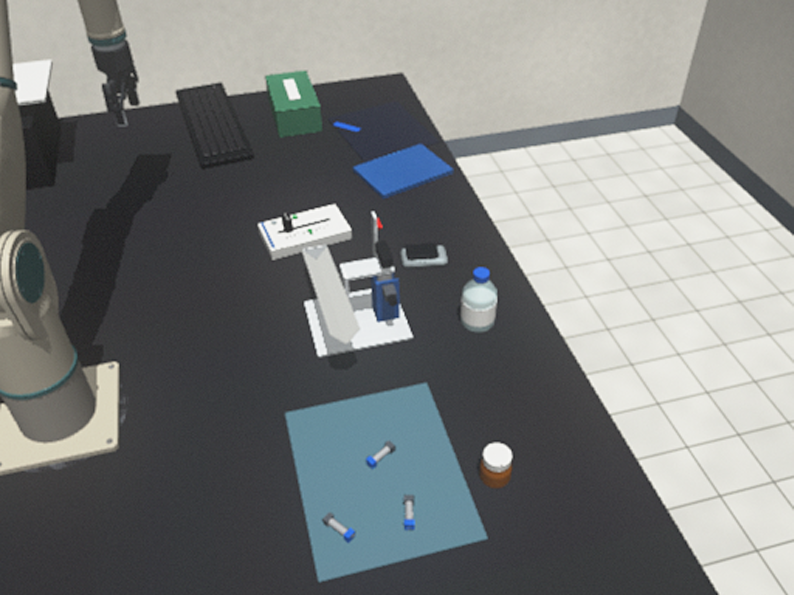

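Scene shows three cartridges on the mat (scaled pixels (327,159), (284,187), (330,213)), trough from (405,225) to (550,365), jack handle (423,303), flag (459,333), console fader (632,403), green arrow (600,420). Zoom on jack and console.

Run:
```python
from h import *
np.set_printoptions(precision=1,suppress=True)
S=ctrl.get_image("scene");D=ctrl.get_image("side")
# crops side by side, 4x ; grid ticks
def crop(p,x0,y0,w,h,s):
    im=cv2.resize(p["img"][y0:y0+h,x0:x0+w,::-1],None,fx=s,fy=s,interpolation=cv2.INTER_CUBIC)
    for x in range((x0+9)//10*10,x0+w,10):
        cv2.line(im,((x-x0)*s,0),((x-x0)*s,6 if x%50 else 14),(0,255,255),1)
    for y in range((y0+9)//10*10,y0+h,10):
        cv2.line(im,(0,(y-y0)*s),(6 if y%50 else 14,(y-y0)*s),(0,255,255),1)
    return im
cv2.imwrite("pics/c1.png",crop(S,240,130,200,150,4))
cv2.imwrite("pics/c2.png",crop(D,160,125,120,110,5))
def carts(p,box):
    x0,y0,x1,y1=box
    hsv=cv2.cvtColor(p["img"],cv2.COLOR_RGB2HSV)
    m=np.zeros(hsv.shape[:2],np.uint8)
    sub=hsv[y0:y1,x0:x1]
    mat=((sub[...,0]>90)&(sub[...,0]<108)&(sub[...,1]>70)&(sub[...,1]<170))
    m[y0:y1,x0:x1]=(~mat)*255
    n,l,st,c=cv2.connectedComponentsWithStats(m)
    for i in range(1,n):
        if 30<st[i][4]<600:
            ys,xs=np.where(l==i)
            W=np.array([onz(p,(x,y),12)[:2] for x,y in zip(xs,ys)])
            px=p["img"][ys,xs].astype(int); bl=(px[:,2]-px[:,0]>60)
            mu=W.mean(0);(cx,cy),(a,b),an=cv2.minAreaRect(W.astype(np.float32))
            u,s,vt=np.linalg.svd(W-mu,full_matrices=False)
            print(st[i],"mean",mu,"rect",(cx,cy),(a,b),"axis deg",np.degrees(np.arctan2(vt[0,1],vt[0,0])),"blue",W[bl].mean(0) if bl.any() else None)
print("scene");carts(S,(165,90,245,160))
print("side");carts(D,(195,260,300,360))
for k,z,ps,pd in [("reagent cap",130,(307/1.55,358/1.55),(481/1.55,274/1.55)),("jarcap",60,(225/1.55,225/1.55),(496/1.55,455/1.55)),("mouse",25,(433/1.55,462/1.55),(424/1.55,254/1.55))]:
    print(k,onz(S,ps,z),onz(D,pd,z),tri([(S,ps),(D,pd)]))
```

```text
scene
[165  90  34  22 400] mean [ 498.8 -449.7] rect (499.74658203125, -430.162109375) (92.43362426757812, 105.1319351196289) axis deg 176.2667379001815 blue None
[215  90  30  23 364] mean [ 371.  -320.2] rect (360.4540710449219, -319.32366943359375) (135.1220703125, 67.34942626953125) axis deg 87.429404872894 blue None
[203  98  18   9  86] mean [ 435.8 -354.6] rect (435.6719665527344, -355.16845703125) (26.536636352539062, 57.509727478027344) axis deg 122.69539860557005 blue [ 449.5 -373.9]
[177 113  12  16  77] mean [ 548.7 -357.1] rect (547.4806518554688, -357.29730224609375) (64.89866638183594, 17.274015426635742) axis deg 75.44115277723519 blue [ 541.7 -383.4]
[208 131  10  17  87] mean [ 532.5 -239.7] rect (532.5028686523438, -239.8951416015625) (63.383731842041016, 17.627613067626953) axis deg 30.429574840681305 blue [ 509.5 -251.9]
[165 151  10   9  51] mean [ 666.4 -278.2] rect (669.0057373046875, -279.8758544921875) (41.45592498779297, 19.16094398498535) axis deg 87.87014980938886 blue None
side
[195 260  16   4  34] mean [ 439.3 -106.1] rect (444.0875244140625, -104.862
[... 628 characters left out ...]
3 131] mean [ 384.4 -364.4] rect (388.861328125, -352.6070861816406) (86.4290771484375, 13.94528865814209) axis deg -94.62038403805518 blue None
[208 330  21  20 157] mean [ 436.9 -357.6] rect (437.496826171875, -357.5022277832031) (20.378803253173828, 58.99199676513672) axis deg -54.898058281591936 blue [ 449.3 -374.7]
[269 352  31   8 137] mean [ 586.1 -445. ] rect (577.2243041992188, -439.2967834472656) (17.695344924926758, 70.60499572753906) axis deg 172.6459643686507 blue None
reagent cap [801.1  32.6 130. ] [798.7  20.9 130. ] [800.4  28.6 123.5]
jarcap [ 705.9 -318.5   60. ] [ 703.6 -329.2   60. ] [ 704.5 -324.4   53.5]
mouse [751.4 245.7  25. ] [749.8 231.4  25. ] [750.9 242.6  16.7]
```

View pics/c1.png

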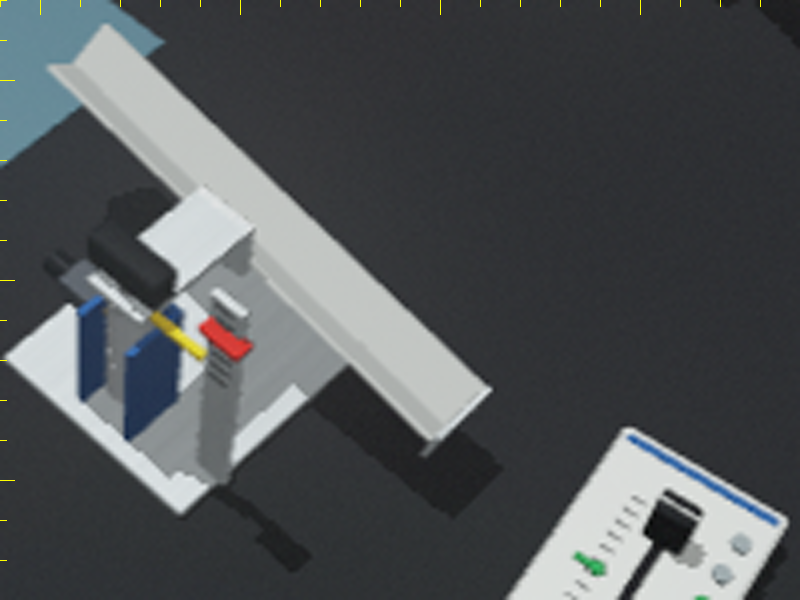

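View pics/c2.png

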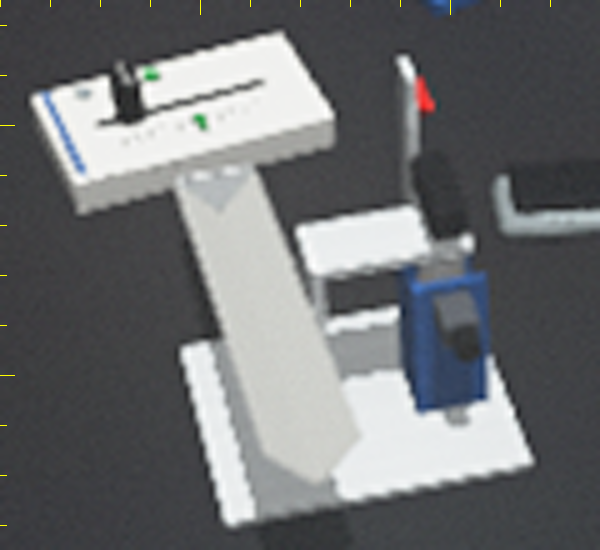

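```bash
cat > fit.py <<'E'
from h import *
from scipy.optimize import least_squares
np.set_printoptions(precision=1,suppress=True)
S=ctrl.get_image("scene");D=ctrl.get_image("side")
s=lambda x,y:(240+x/4,130+y/4); d=lambda x,y:(160+x/5,125+y/5)
c,sn=np.cos(np.radians(12)),np.sin(np.radians(12))
def V(q,pt):  # vee frame->world
    x0,y0,yaw,h=q[:4]; Y=np.array([np.cos(yaw)*c,np.sin(yaw)*c,-sn]);X=np.array([np.sin(yaw),-np.cos(yaw),0]);Z=np.cross(X,Y)
    return np.array([x0,y0,30+h])+pt[0]*X+pt[1]*Y+pt[2]*Z
def L(q,a,b,z): # level: a along x, b along y from stop, z world w/o h
    x0,y0,yaw,h=q[:4];return np.array([x0+a*np.sin(yaw)+b*np.cos(yaw),y0-a*np.cos(yaw)+b*np.sin(yaw),z+h])
O=[(S,s(108,25),(-25,-335,25)),(S,s(47,68),(25,-335,25)),(S,s(490,390),(-25,0,25)),(S,s(430,440),(25,0,25)),
 (D,d(265,445),(-25,-335,25)),(D,d(322,483),(0,-335,0)),(D,d(360,438),(25,-335,25)),(D,d(177,178),(-25,0,25)),(D,d(255,165),(25,0,25))]
def f(q):
    r=[proj(p,V(q,t))-uv for p,uv,t in O]
    r+=[proj(p,L(q,110,q[4],148))-uv for p,uv in((S,s(133,262)),(D,d(440,195)))]
    return np.ravel(r)
if __name__=="__main__":
    R=least_squares(f,[560,150,1.5,5,-150],x_scale=[10,10,.1,5,10],loss="soft_l1");q=R.x
    print(q,"yaw deg",np.degrees(q[2]));print(R.fun.reshape(-1,2).T)
    for h in(0,12):
        R2=least_squares(lambda k:f([k[0],k[1],k[2],h,k[3]]),[q[0],q[1],q[2],q[4]],loss="soft_l1");print(h,R2.x,R2.cost)
    print("stop",V(q,(0,0,0)),"top",V(q,(0,-335,0)),"handle",L(q,110,q[4],148))
    print("flag",tri([(S,s(227,338)),(D,d(425,95))]),"ptr on plane z 122+h", onz(S,s(205,355),122+q[3]))
    g=(onz(S,s(680,505),66),onz(D,d(122,70),66));a=(onz(S,s(590,564),30.5),onz(D,d(200,122),30.5))
    print("grip",g,"mark",a)
    # console track: side ends
    t=[onz(D,d(98,123),30),onz(D,d(263,82),30)];print("track",t)
    print("console corners",[onz(S,s(628,428),30),onz(S,s(787,523),30)])
E
python3 fit.py
```

```text
[ 518.   263.6    1.6    9.9 -167.2] yaw deg 89.97775594839385
[[-1.3  0.1 -1.7  0.1  0.1 -1.3 -0.8 -0.3 -0.8 -1.5 -0.7]
 [ 0.2 -0.2  0.1  0.2  0.3 -1.4 -1.8  0.5  0.5  0.8 -0.3]]
0 [ 515.9  264.8    1.6 -166.4] 19.996239116177165
12 [ 518.6  263.7    1.6 -167.3] 7.219071490510144
stop [518.  263.6  39.9] top [517.9 -64.1 109.6] handle [627.9  96.4 157.9]
flag [636.1 175.6 173.4] ptr on plane z 122+h [627.6 159.7 131.9]
grip (array([473.9, 398.2,  66. ]), array([477.5, 397.4,  66. ])) mark (array([522.3, 379. ,  30.5]), array([524.1, 371.2,  30.5]))
track [array([455.5, 390.2,  30. ]), array([575.6, 405.8,  30. ])]
console corners [array([430.8, 339.4,  30. ]), array([416.7, 444.9,  30. ])]
```

Fit agrees with notch 1 (h=12): trough fold along world +y at x≈518, stop y≈264, z≈42. Build a move planner and go.

```bash
cat > mv.py <<'E'
# usage: mv.py x y z yawdeg tiltdeg : rows to get there (turn rows, then shift rows)
import sys
from h import *
def plan(x,y,z,yaw,tilt=0,step=.3):
    s=ctrl.read_state();R=Ro.from_euler("xyz",s["tool_rot"])
    best=None
    for k in(0,180):
        T=Ro.from_euler("z",yaw+k,degrees=True)*Ro.from_euler("y",tilt*(1 if k==0 else -1),degrees=True)*Ro.from_euler("x",180,degrees=True)
        v=(R.inv()*T).as_rotvec()
        if best is None or np.linalg.norm(v)<np.linalg.norm(best[0])-.05: best=(v,T)
    v,T=best;a=np.degrees(v)/45;d=T.inv().apply(np.array([x,y,z])-s["eef_pos"])/150
    n=int(np.ceil(np.linalg.norm(a)/.185)) if np.linalg.norm(a)>.008 else 0;m=int(np.ceil(np.linalg.norm(d)/step))
    print("t %.1f pos %s rot %s w %.1f F %s q7 %.2f"%(s["clock"],np.round(s["eef_pos"],1),np.round(np.degrees(s["tool_rot"]),1),s["width"],np.round(s["force"],1),s["qpos"][6]))
    if n: print(n,"turn rows",np.round(a/n,4))
    if m: print(m,"shift rows",np.round(d/m,4))
if __name__=="__main__": plan(*map(float,sys.argv[1:]))
E
python3 mv.py 540 150 320 60; python3 -c "
from h import *
print(Ro.from_euler('z',0)*1 if 0 else '')
T=Ro.from_euler('z',90,degrees=True)*Ro.from_euler('y',12,degrees=True)*Ro.from_euler('x',180,degrees=True);print(T.as_matrix().round(2))"
```

```text
t 2.0 pos [181.3 624.2 231.3] rot [-180.    -0.   163.8] w 85.6 F [ 0.5  0.3 -1.4] q7 -0.02
10 turn rows [-0.     -0.     -0.1693]
14 shift rows [ 0.1102 -0.2608 -0.0422]

[[ 0.    1.    0.  ]
 [ 0.98 -0.   -0.21]
 [-0.21  0.   -0.98]]
```

```bash
sed -i 's/for k in(0,180)/for k in(0,)/' mv.py; python3 mv.py 540 150 320 60
```

```text
t 2.0 pos [181.3 624.2 231.3] rot [-180.    -0.   163.8] w 85.6 F [ 0.5  0.3 -1.4] q7 -0.02
13 turn rows [-0.      0.      0.1774]
14 shift rows [-0.1102  0.2608 -0.0422]
```

Call:
step_arm --series '[[[0,0,0.18,0,0,-0.05,0],[0,0,0.18,0,0,-0.05,0],[0,0,0.18,0,0,-0.05,0],[0,0,0.18,0,0,-0.05,0],[0,0,0.18,0,0,-0.05,0],[0,0,0.18,0,0,-0.05,0],[0,0,0.18,0,0,-0.05,0],[0,0,0.18,0,0,-0.05,0],[0,0,0.18,0,0,-0.05,0],[0,0,0.18,0,0,-0.05,0],[0,0,0.18,0,0,-0.05,0],[0,0,0.18,0,0,-0.05,0]]]'

```text
clock: 3.2
eef_pos: [181.2, 624.2, 321.6]
tool_rot: [-3.141, 0.0, 1.157]
force: [-0.1, -0.8, -0.3]
width: 85.7
gripper_force: 0.0
```

```bash
python3 mv.py 540 150 320 66.6
```

```text
t 3.2 pos [181.2 624.2 321.6] rot [-180.     0.    66.3] w 85.7 F [-0.1 -0.8 -0.3] q7 -1.49
14 shift rows [-0.1394  0.2465  0.0008]
```

Call:
step_arm --series '[[[0,0,0,-0.163,0.288,0,0],[0,0,0,-0.163,0.288,0,0],[0,0,0,-0.163,0.288,0,0],[0,0,0,-0.163,0.288,0,0],[0,0,0,-0.163,0.288,0,0],[0,0,0,-0.163,0.288,0,0],[0,0,0,-0.163,0.288,0,0],[0,0,0,-0.163,0.288,0,0],[0,0,0,-0.163,0.288,0,0],[0,0,0,-0.163,0.288,0,0],[0,0,0,-0.163,0.288,0,0],[0,0,0,-0.163,0.288,0,0]]]'

```text
clock: 4.4
eef_pos: [541.5, 147.5, 321.5]
tool_rot: [3.141, -0.001, 1.163]
force: [-0.1, 0.7, -0.6]
width: 85.7
gripper_force: 0.0
```

```bash
python3 mv.py 533 -241 150 31; python3 mv.py 533 -241 150 66.3
```

```text
t 4.4 pos [541.5 147.5 321.5] rot [180.   -0.   66.6] w 85.7 F [-0.1  0.7 -0.6] q7 -0.44
5 turn rows [-0.     -0.0002  0.1583]
10 shift rows [-0.1383  0.2191  0.1144]
t 4.4 pos [541.5 147.5 321.5] rot [180.   -0.   66.6] w 85.7 F [-0.1  0.7 -0.6] q7 -0.44
10 shift rows [-0.2395  0.0989  0.1144]
```

Call:
step_arm --series '[[[0,0,0.158,0,0,0,0],[0,0,0.158,0,0,0,0],[0,0,0.158,0,0,0,0],[0,0,0.158,0,0,0,0],[0,0,0.158,0,0,0,0],[0,0,0,-0.17,0.27,0,0],[0,0,0,-0.17,0.27,0,0],[0,0,0,-0.17,0.27,0,0],[0,0,0,-0.17,0.27,0.03,0],[0,0,0,-0.17,0.27,0.05,0],[0,0,0,-0.17,0.27,0.05,0],[0,0,0,-0.17,0.27,0.05,0]]]'

```text
clock: 5.6
eef_pos: [533.8, -187.5, 294.2]
tool_rot: [-3.142, -0.001, 0.543]
force: [0.6, 0.0, -1.1]
width: 85.2
gripper_force: 0.0
```

```bash
python3 mv.py 533 -241 150 31
```

```text
t 5.6 pos [ 533.8 -187.5  294.2] rot [-180.    -0.    31.1] w 85.2 F [ 0.6  0.  -1.1] q7 -0.34
4 shift rows [-0.0471  0.0758  0.2403]
```

Call:
step_arm --series '[[[0,0,0,-0.047,0.076,0.24,0],[0,0,0,-0.047,0.076,0.24,0],[0,0,0,-0.047,0.076,0.24,0],[0,0,0,-0.047,0.076,0.24,0],[0,0,0,0,0,0,0],[0,0,0,0,0,0,0]]]'

```text
clock: 6.2
eef_pos: [533.2, -239.6, 150.5]
tool_rot: [-3.141, 0.0, 0.541]
force: [1.0, -0.5, -0.0]
width: 85.5
gripper_force: 0.0
```

```bash
cat > wc.py <<'E'
from h import *
np.set_printoptions(precision=1,suppress=True)
def comps(p,lo=60,z=12):
    hsv=cv2.cvtColor(p["img"],cv2.COLOR_RGB2HSV)
    mat=((hsv[...,0]>88)&(hsv[...,0]<110)&(hsv[...,1]>60)&(hsv[...,1]<175)&(hsv[...,2]>50)).astype(np.uint8)
    n,l,st,c=cv2.connectedComponentsWithStats(1-mat,connectivity=4)
    for i in range(1,n):
        ys,xs=np.where(l==i)
        if len(xs)<lo: continue
        W=np.array([onz(p,(x,y),z)[:2] for x,y in zip(xs,ys)])
        (cx,cy),(a,b),an=cv2.minAreaRect(W.astype(np.float32))
        if not(45<max(a,b)<75 and min(a,b)<30): continue
        mu=W.mean(0);vt=np.linalg.svd(W-mu,full_matrices=False)[2]
        u=vt[0];t=(W-mu)@u;print("box px",st[i][:4],"mean",mu,"rect",np.array([cx,cy]),np.array([a,b]),"axis %.1f"%(np.degrees(np.arctan2(u[1],u[0]))%180))
if __name__=="__main__":
    import sys
    p=ctrl.get_image("wrist");save(p,sys.argv[1],s=1.4);comps(p)
E
python3 wc.py w1.png; python3 mv.py 533 -241 60 31
```

```text
box px [244 152  17  55] mean [ 535.4 -238.5] rect [ 534.1 -239.3] [56.6 15.8] axis 30.0
box px [332 198  46  47] mean [ 551.1 -355.1] rect [ 550.7 -356.4] [61.3 16.1] axis 75.1
box px [271 285  48  22] mean [ 439.7 -352.4] rect [ 439.7 -353.6] [26.7 54.5] axis 124.8
t 6.2 pos [ 534.  -239.4  151.5] rot [ 1.799e+02 -1.000e-01  3.110e+01] w 85.7 F [ 0.4 -0.1  0.3] q7 -0.14
3 shift rows [-0.0038  0.0018  0.2034]
```

View pics/w1.png

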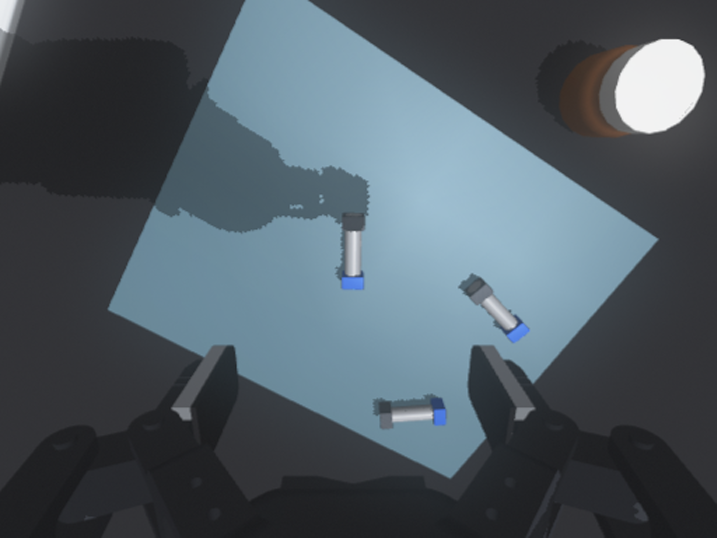

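Wrist view: cartridge C at (352,252) sits centred between the fingers and aligned. Descend and grip.

Call:
step_arm --series '[[[0,0,0,0,0.003,0.22,0],[0,0,0,0,0,0.22,0],[0,0,0,0,0,0.22,0],[0,0,0,0,0,0.2,0],[0,0,0,0,0,0.09,0],[0,0,0,0,0,0.033,0],[0,0,0,0,0,0,0.4],[0,0,0,0,0,0,0.8],[0,0,0,0,0,0,1],[0,0,0,0,0,0,1],[0,0,0,0,0,0,1],[0,0,0,0,0,0,1]]]'

```text
clock: 7.45
eef_pos: [533.8, -240.0, 3.6]
tool_rot: [3.141, -0.001, 0.542]
force: [-0.6, 1.0, 5.9]
width: 9.2
gripper_force: 58.6
```

Call:
step_arm --series '[[[0,0,0,0,0,-0.1,1],[0,0,0,0,0,-0.2,1],[0,0,0,0,0,-0.2,1],[0,0,0,0,0,-0.3,1],[0,0,0,0,0,-0.3,1],[0,0,0,0,0,0,1]]]'

```text
clock: 8.05
eef_pos: [536.4, -242.6, 174.5]
tool_rot: [3.132, -0.006, 0.541]
force: [0.7, -0.6, -0.0]
width: 9.2
gripper_force: 58.8
```

```bash
cat > look.py <<'E'
import sys
from h import *
n,cam=sys.argv[1:3];c=list(map(int,sys.argv[3:7])) if len(sys.argv)>6 else None
save(ctrl.get_image(cam),n,c,float(sys.argv[7]) if c else 1.4)
E
python3 look.py w2.png wrist 100 130 420 384 2.4; python3 mv.py 518.3 150 200 90 12
```

```text
t 8.1 pos [ 535.1 -241.1  171.6] rot [179.7  -0.2  31. ] w 9.1 F [-0.3  0.1 -1. ] q7 -0.15
8 turn rows [-0.016  -0.0305 -0.1633]
9 shift rows [ 0.279  -0.0125 -0.0808]
```

View pics/w2.png

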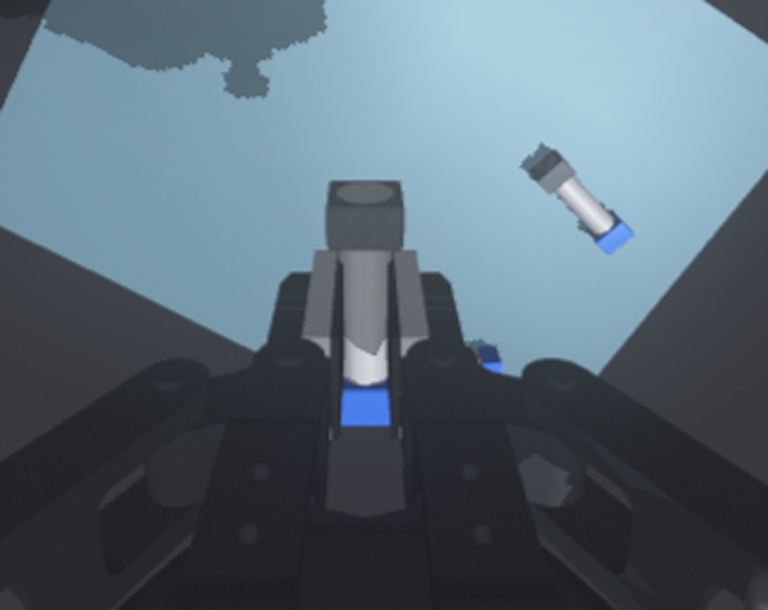

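Cartridge is held squarely on its bare tube. Turn to trough alignment and carry.

Call:
step_arm --series '[[[-0.016,-0.0305,-0.1633,0,0,0,1],[-0.016,-0.0305,-0.1633,0,0,0,1],[-0.016,-0.0305,-0.1633,0,0,0,1],[-0.016,-0.0305,-0.1633,0,0,0,1],[-0.016,-0.0305,-0.1633,0,0,0,1],[-0.016,-0.0305,-0.1633,0,0,0,1],[-0.016,-0.0305,-0.1633,0,0,0,1],[-0.016,-0.0305,-0.1633,0,0,0,1],[0,0,0,0.15,0,-0.1,1],[0,0,0,0.25,0,-0.1,1],[0,0,0,0.25,0,-0.08,1],[0,0,0,0.25,0,-0.06,1]]]'

```text
clock: 9.3
eef_pos: [532.7, -95.8, 189.6]
tool_rot: [-3.134, 0.207, 1.572]
force: [0.9, -0.4, -0.5]
width: 9.4
gripper_force: 58.6
```

```bash
python3 mv.py 518.6 237 150 90 12
```

```text
t 9.3 pos [532.7 -95.8 189.6] rot [-179.5   11.8   90.1] w 9.4 F [ 0.9 -0.4 -0.5] q7 0.20
1 turn rows [-0.0098 -0.0037  0.0015]
8 shift rows [ 0.2781 -0.0117 -0.0253]
```

Call:
step_arm --series '[[[-0.01,-0.004,0,0.28,-0.012,-0.03,1],[0,0,0,0.28,-0.012,-0.03,1],[0,0,0,0.28,-0.012,-0.03,1],[0,0,0,0.28,-0.012,-0.03,1],[0,0,0,0.28,-0.012,-0.03,1],[0,0,0,0.28,-0.012,-0.02,1],[0,0,0,0.28,-0.012,-0.02,1],[0,0,0,0.26,-0.012,-0.02,1],[0,0,0,0,0,0,1],[0,0,0,0,0,0,1],[0,0,0,0,0,0,1]]]'

```text
clock: 10.4
eef_pos: [518.3, 233.1, 151.3]
tool_rot: [3.141, 0.212, 1.571]
force: [-0.1, -0.4, -0.3]
width: 9.4
gripper_force: 58.6
```

```bash
python3 mv.py 518.6 236.8 69.2 90 12; python3 look.py w3.png wrist
python3 - <<'E'
from h import *
from fit import V
p=ctrl.get_image("wrist");q=[518.6,263.7,np.radians(90),12]
for t in[(0,0,0),(-25,0,25),(25,0,25),(-25,-100,25),(25,-100,25),(0,-100,0)]: print(t,proj(p,V(q,t))*1.4)
E
```

```text
t 10.4 pos [518.3 233.1 151.3] rot [180.   12.1  90. ] w 9.4 F [-0.1 -0.4 -0.3] q7 -0.30
2 shift rows [0.0688 0.0011 0.265 ]
(0, 0, 0) [350.  184.5]
(-25, 0, 25) [302.8 190.5]
(25, 0, 25) [396.9 190.3]
(-25, -100, 25) [309.5 355.6]
(25, -100, 25) [391.4 355.4]
(0, -100, 0) [350.6 335.8]
```

View pics/w3.png

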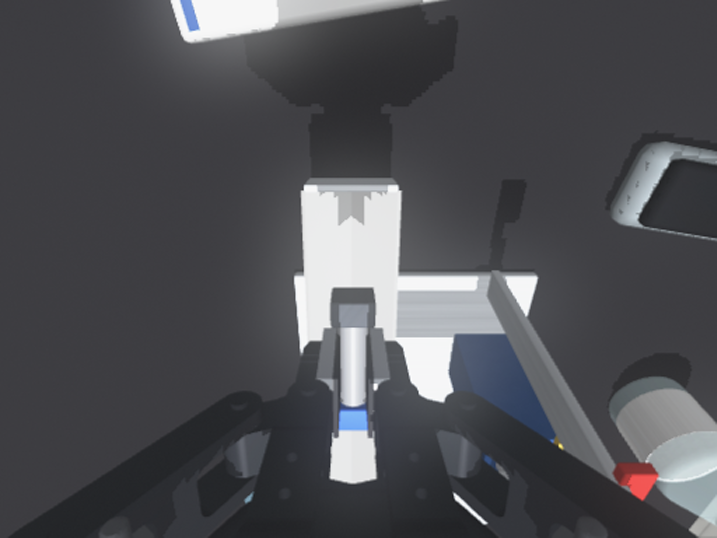

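Trough fold at column 351 (predicted 350), stop rim at row 187 (predicted 190): model is good. Lower.

Call:
step_arm --series '[[[0,0,0,0.07,0.003,0.2,1],[0,0,0,0.067,0,0.15,1],[0,0,0,0,0,0.1,1],[0,0,0,0,0,0.06,1],[0,0,0,0,0,0.02,1],[0,0,0,0,0,0.007,1],[0,0,0,0,0,0,1]]]'

```text
clock: 11.3
eef_pos: [519.7, 238.2, 69.2]
tool_rot: [3.139, 0.209, 1.572]
force: [-0.3, -0.1, -0.5]
width: 9.3
gripper_force: 58.7
```

Call:
step_arm --series '[[[0,0,0,-0.013,-0.005,0.01,1],[0,0,0,0,0,0.01,1],[0,0,0,0,0,0.007,1],[0,0,0,0,0,0,1]]]'

```text
clock: 11.7
eef_pos: [518.3, 235.5, 64.9]
tool_rot: [3.141, 0.21, 1.572]
force: [0.3, 0.4, -1.0]
width: 9.1
gripper_force: 58.7
```

Call:
step_arm --series '[[[0,0,0,0,0,0.01,1],[0,0,0,0,0,0.01,1],[0,0,0,0,0,0,1]]]'

```text
clock: 12.0
eef_pos: [518.2, 234.8, 61.7]
tool_rot: [3.141, 0.21, 1.572]
force: [0.0, -0.2, -0.2]
width: 9.6
gripper_force: 58.7
```

Call:
step_arm --series '[[[0,0,0,0,0,0,0.8],[0,0,0,0,0,0,0.75],[0,0,0,0,0,-0.03,0.72],[0,0,0,0,0,-0.1,0.72],[0,0,0,0,0,-0.2,0.6],[0,0,0,0,0,-0.2,0.3],[0,0,0,0,0,-0.2,0],[0,0,0,0,0,0,0]]]'

```text
clock: 12.8
eef_pos: [520.9, 259.6, 172.9]
tool_rot: [3.134, 0.206, 1.572]
force: [0.5, 0.2, -0.1]
width: 76.2
gripper_force: 0.0
```

```bash
python3 look.py w4.png wrist 100 60 420 384 2.2; python3 mv.py 518.6 -80 220 75.5; python3 mv.py 549.5 -358 150 75.5
```

```text
t 12.8 pos [519.5 258.7 170.9] rot [179.7  11.9  90.1] w 82.5 F [ 0.4 -0.9 -1. ] q7 -0.34
3 turn rows [0.0132 0.0873 0.108 ]
8 shift rows [-0.2735  0.07   -0.0409]
t 12.8 pos [519.5 258.7 170.9] rot [179.7  11.9  90.1] w 82.5 F [ 0.4 -0.9 -1. ] q7 -0.34
3 turn rows [0.0132 0.0873 0.108 ]
14 shift rows [-0.2807  0.0874  0.0099]
```

View pics/w4.png

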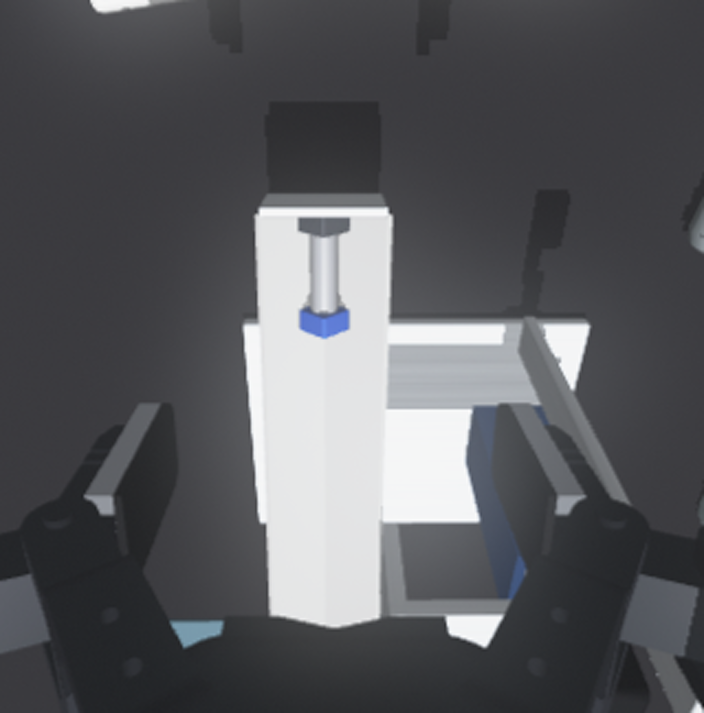

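First cartridge is seated against the stop at (324,270), in line. Go for cartridge B.

Call:
step_arm --series '[[[0.013,0.087,0.108,0,0,-0.15,0],[0.013,0.087,0.108,0,0,-0.15,0],[0.013,0.087,0.108,0,0,-0.1,0],[0,0,0,-0.3,0.09,0,0],[0,0,0,-0.3,0.09,0,0],[0,0,0,-0.3,0.09,0,0],[0,0,0,-0.3,0.09,0,0],[0,0,0,-0.3,0.09,0,0],[0,0,0,-0.3,0.09,0,0],[0,0,0,-0.3,0.09,0,0],[0,0,0,-0.3,0.09,0,0],[0,0,0,-0.3,0.09,0,0]]]'

```text
clock: 14.05
eef_pos: [533.3, -157.7, 228.6]
tool_rot: [-3.137, 0.004, 1.316]
force: [0.2, 0.1, -0.5]
width: 85.5
gripper_force: 0.0
```

```bash
python3 mv.py 549.5 -358 150 75.5
```

```text
t 14.1 pos [ 533.3 -157.7  228.6] rot [-179.8    0.2   75.4] w 85.5 F [ 0.2  0.1 -0.5] q7 0.33
5 shift rows [-0.2531  0.0878  0.1048]
```

Call:
step_arm --series '[[[0,0,0,-0.25,0.087,0.1,0],[0,0,0,-0.25,0.087,0.1,0],[0,0,0,-0.25,0.087,0.1,0],[0,0,0,-0.25,0.087,0.1,0],[0,0,0,-0.23,0.087,0.1,0],[0,0,0,0,0,0,0],[0,0,0,0,0,0,0]]]'

```text
clock: 14.75
eef_pos: [549.2, -351.7, 153.4]
tool_rot: [-3.136, 0.003, 1.314]
force: [-0.6, -0.1, -0.4]
width: 85.2
gripper_force: 0.0
```

```bash
python3 wc.py w5.png; python3 mv.py 549.5 -358 3.5 75.3
```

```text
box px [123 184  53  39] mean [ 436.6 -349.1] rect [ 438.7 -353.4] [22.9 54.3] axis 129.4
t 14.8 pos [ 550.1 -350.3  154. ] rot [-179.7    0.2   75.4] w 85.2 F [ 0.9 -0.8  0. ] q7 0.62
4 shift rows [-0.0126  0.0023  0.2509]
```

View pics/w5.png

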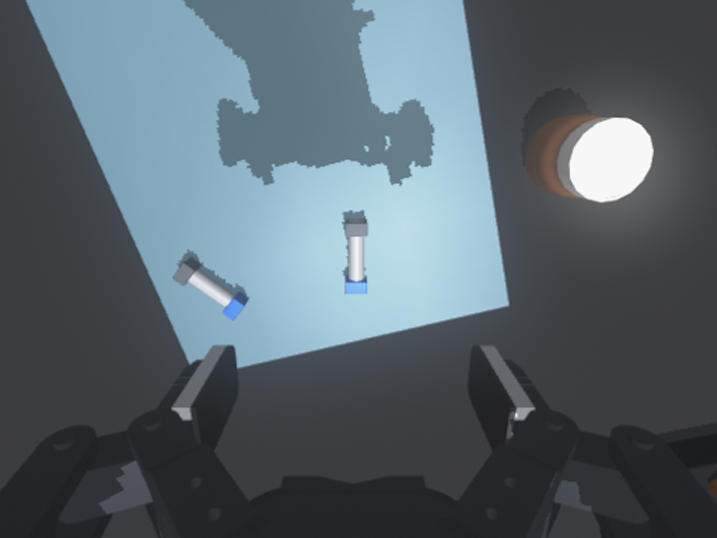

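```bash
python3 - <<'E'
from h import *
p=ctrl.get_image("wrist")
for uv in((356,220),(356,258),(356,294)): print(onz(p,(uv[0]/1.4,uv[1]/1.4),12))
print(ctrl.read_state()["eef_pos"])
E
python3 mv.py 550.5 -355.5 3.5 75.3
```

```text
[ 558.6236954  -329.43268157   12.        ]
[ 551.5762008 -356.7904007   12.       ]
[ 544.47759386 -384.34653324   12.        ]
[ 550.81638885 -349.64526579  154.64688292]
t 14.8 pos [ 550.8 -349.6  154.6] rot [-1.798e+02  1.000e-01  7.550e+01] w 85.4 F [0.4 0.7 0.1] q7 0.62
4 shift rows [-0.0096  0.002   0.2519]
```

B at (356,258), in view and upright; ready to grasp with a 7 mm back-shift.

Call:
step_arm --series '[[[0,0,0,-0.047,0.014,0.22,0],[0,0,0,0,0,0.22,0],[0,0,0,0,0,0.22,0],[0,0,0,0,0,0.22,0],[0,0,0,0,0,0.09,0],[0,0,0,0,0,0.03,0],[0,0,0,0,0,0,0.4],[0,0,0,0,0,0,0.8],[0,0,0,0,0,0,1],[0,0,0,0,0,0,1],[0,0,0,0,0,0,1],[0,0,0,0,0,0,1]]]'

```text
clock: 16.05
eef_pos: [551.1, -359.3, 6.2]
tool_rot: [-3.141, 0.004, 1.317]
force: [-1.0, 0.4, 6.2]
width: 9.4
gripper_force: 58.7
```

Call:
step_arm --series '[[[0,0,0,0,0,-0.1,1],[0,0,0,0,0,-0.2,1],[0,0,0,0,0,-0.3,1],[0,0,0,0,0,-0.3,1],[0,0,0,0,0,-0.3,1],[0,0,0,0,0,-0.15,1]]]'

```text
clock: 16.65
eef_pos: [552.4, -359.8, 213.3]
tool_rot: [3.138, 0.006, 1.316]
force: [0.8, -0.9, -1.5]
width: 9.5
gripper_force: 58.8
```

```bash
python3 mv.py 518.6 180 160 90 12
```

```text
t 16.6 pos [ 552.4 -359.8  213.3] rot [179.8   0.4  75.4] w 9.5 F [ 0.8 -0.9 -1.5] q7 0.60
3 turn rows [-0.01   -0.0855 -0.1077]
13 shift rows [ 0.2765 -0.0173 -0.0308]
```

Call:
step_arm --series '[[[-0.01,-0.0855,-0.108,0,0,0,1],[-0.01,-0.0855,-0.108,0,0,0,1],[-0.01,-0.0855,-0.108,0,0,0,1],[0,0,0,0.28,-0.017,-0.05,1],[0,0,0,0.28,-0.017,-0.05,1],[0,0,0,0.28,-0.017,-0.05,1],[0,0,0,0.28,-0.017,-0.04,1],[0,0,0,0.28,-0.017,-0.03,1],[0,0,0,0.28,-0.017,-0.03,1],[0,0,0,0.28,-0.017,-0.03,1],[0,0,0,0.28,-0.017,-0.03,1],[0,0,0,0.28,-0.017,-0.03,1]]]'

```text
clock: 17.85
eef_pos: [527.5, 23.8, 181.4]
tool_rot: [-3.137, 0.205, 1.572]
force: [1.0, 0.0, -0.6]
width: 8.9
gripper_force: 58.7
```

```bash
python3 mv.py 518.6 180 160 90 12
```

```text
t 17.9 pos [527.5  23.8 181.4] rot [-179.7   11.8   90.1] w 8.9 F [ 1.   0.  -0.6] q7 0.09
1 turn rows [-0.0055 -0.0055  0.002 ]
4 shift rows [ 0.2621 -0.0148 -0.0193]
```

Call:
step_arm --series '[[[-0.005,-0.005,0,0.26,-0.015,-0.02,1],[0,0,0,0.26,-0.015,-0.02,1],[0,0,0,0.26,-0.015,-0.02,1],[0,0,0,0.23,-0.012,0.05,1],[0,0,0,0,0,0.12,1],[0,0,0,0,0,0.12,1],[0,0,0,0,0,0,1],[0,0,0,0,0,0,1]]]'

```text
clock: 18.65
eef_pos: [519.0, 162.9, 116.3]
tool_rot: [-3.14, 0.209, 1.572]
force: [0.1, 0.1, -0.9]
width: 9.4
gripper_force: 58.7
```

```bash
python3 mv.py 518.6 180.5 73.5 90 12
python3 - <<'E'
from h import *
from fit import V
p=ctrl.get_image("wrist");save(p,"w6.png",(100,60,420,384),2.2)
q=[518.6,263.7,np.radians(90),12]
E
```

```text
t 18.6 pos [519.  162.9 116.3] rot [-179.9   12.    90.1] w 9.4 F [ 0.1  0.1 -0.9] q7 -0.11
2 shift rows [ 0.0869 -0.0014  0.1274]
```

View pics/w6.png

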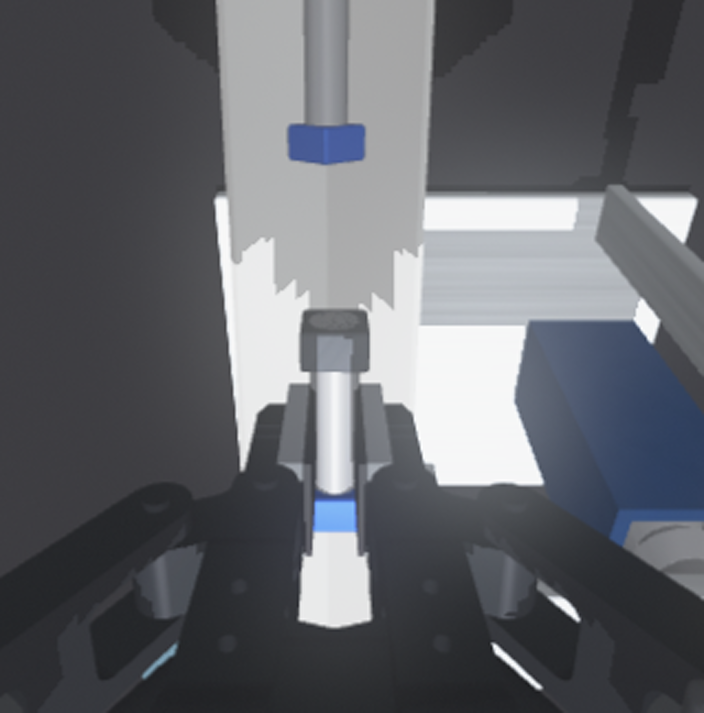

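Held cartridge at (334,420) is over the fold, the seated one ahead at (326,143). Lower and release.

Call:
step_arm --series '[[[0,0,0,0.08,-0.003,0.05,1],[0,0,0,0.08,0,0.05,1],[0,0,0,0.01,0,0.08,1],[0,0,0,0,0,0.05,1],[0,0,0,0,0,0.02,1],[0,0,0,0,0,0.005,1],[0,0,0,0,0,0,1]]]'

```text
clock: 19.5
eef_pos: [517.9, 179.5, 72.9]
tool_rot: [-3.139, 0.21, 1.572]
force: [-1.5, 0.3, 1.2]
width: 8.9
gripper_force: 60.1
```

Call:
step_arm --series '[[[0,0,0,0,0,0,0.8],[0,0,0,0,0,0,0.75],[0,0,0,0,0,-0.03,0.72],[0,0,0,0,0,-0.1,0.72],[0,0,0,0,0,-0.2,0.6],[0,0,0,0,0,-0.2,0.5],[0,0,0,0,0,-0.2,0.5],[0,0,0,0,0,-0.1,0.4],[0,0,0,0,0,0,0]]]'

```text
clock: 20.4
eef_pos: [520.5, 206.9, 197.2]
tool_rot: [3.137, 0.207, 1.573]
force: [0.9, 0.8, 0.6]
width: 64.1
gripper_force: 0.0
```

```bash
python3 - <<'E'
from h import *
p=ctrl.get_image("scene");im=cv2.resize(p["img"][95:245,165:375,::-1],None,fx=3.7,fy=3.7,interpolation=cv2.INTER_CUBIC)
cv2.imwrite("pics/s2.png",im)
E
python3 mv.py 437.5 -353.5 150 124.5
```

```text
t 20.4 pos [519.4 206.3 195.6] rot [179.9  11.9  90.1] w 71.6 F [-0.2 -0.4 -0.9] q7 -0.20
5 turn rows [-0.0156  0.0515 -0.1522]
13 shift rows [-0.2128 -0.1972  0.0234]
```

View pics/s2.png

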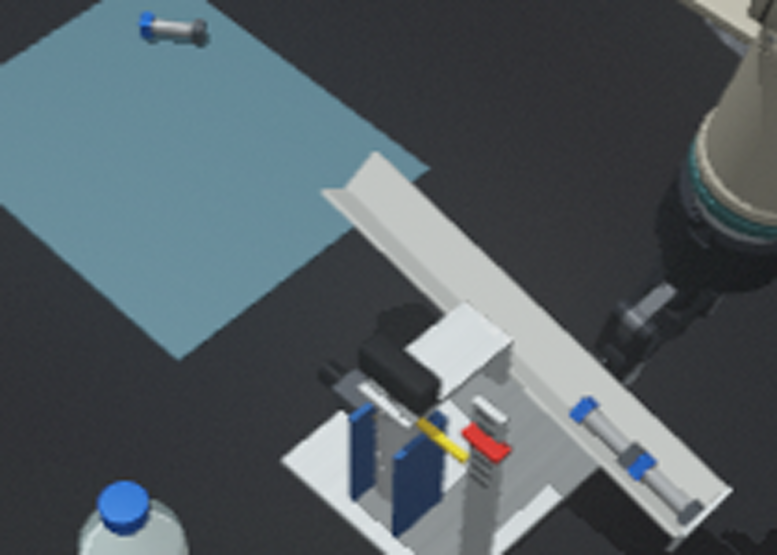

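Two cartridges in line at the stop. Third (scene (172,28) in crop) still in place; go.

Call:
step_arm --series '[[[-0.016,0.0515,-0.152,0,0,-0.06,0],[-0.016,0.0515,-0.152,0,0,-0.06,0],[-0.016,0.0515,-0.152,0,0,-0.06,0],[-0.016,0.0515,-0.152,0,0,-0.06,0],[-0.016,0.0515,-0.152,0,0,-0.06,0],[0,0,0,-0.213,-0.197,0,0],[0,0,0,-0.213,-0.197,0,0],[0,0,0,-0.213,-0.197,0,0],[0,0,0,-0.213,-0.197,0,0],[0,0,0,-0.213,-0.197,0,0],[0,0,0,-0.213,-0.197,0,0],[0,0,0,-0.213,-0.197,0,0]]]'

```text
clock: 21.65
eef_pos: [472.7, -91.6, 238.5]
tool_rot: [-3.139, -0.001, 2.171]
force: [1.5, -0.4, -0.2]
width: 85.5
gripper_force: 0.0
```

```bash
python3 mv.py 437.5 -353.5 150 124.5
```

```text
t 21.6 pos [472.7 -91.6 238.5] rot [-179.8   -0.   124.4] w 85.5 F [ 1.5 -0.4 -0.2] q7 0.99
7 shift rows [-0.1866 -0.1689  0.0843]
```

Call:
step_arm --series '[[[0,0,0,-0.187,-0.169,0.084,0],[0,0,0,-0.187,-0.169,0.084,0],[0,0,0,-0.187,-0.169,0.084,0],[0,0,0,-0.187,-0.169,0.084,0],[0,0,0,-0.187,-0.169,0.084,0],[0,0,0,-0.187,-0.169,0.084,0],[0,0,0,-0.187,-0.169,0.084,0],[0,0,0,0,0,0,0],[0,0,0,0,0,0,0]]]'

```text
clock: 22.55
eef_pos: [436.8, -352.6, 150.1]
tool_rot: [-3.139, -0.003, 2.169]
force: [0.2, -0.0, -0.5]
width: 85.8
gripper_force: 0.0
```

```bash
cat > ends.py <<'E'
# wrist view: blue end + dark end of the cartridge by colour near the image centre
from h import *
np.set_printoptions(precision=1,suppress=True)
p=ctrl.get_image("wrist");im=p["img"].astype(int)
bl=((im[...,2]-im[...,0]>90)&(im[...,2]-im[...,1]>50)).astype(np.uint8)
g=((im.max(2)-im.min(2)<35)&(im.max(2)>140)).astype(np.uint8); 
for nm,m in(("blue",bl),("tube",g)):
    n,l,st,c=cv2.connectedComponentsWithStats(m)
    for i in range(1,n):
        if 40<st[i][4]<3000: print(nm,st[i],c[i],onz(p,c[i],12)[:2])
E
python3 ends.py;python3 wc.py w7.png; python3 mv.py 438.5 -354 3.5 124.5
```

```text
blue [244 199  16   9  83] [254.2 202.8] [ 453.7 -371.6]
tube [243 157  16  42 528] [250.8 176.1] [ 434.7 -349.8]
tube [123 291  13   9  78] [130.7 294.3] [ 399.5 -545.4]
tube [368 291  14   9  82] [372.8 294.4] [ 631.  -387.7]
tube [ 470  290   42   46 1237] [493.7 312.5] [ 766.4 -326.5]
t 22.6 pos [ 438.4 -350.8  151. ] rot [-1.799e+02 -1.000e-01  1.245e+02] w 85.4 F [-0.1 -0.1  0.3] q7 1.54
4 shift rows [-0.0045 -0.0029  0.2458]
```

Call:
step_arm --series '[[[0,0,0,-0.015,0.006,0.22,0],[0,0,0,0,0,0.22,0],[0,0,0,0,0,0.22,0],[0,0,0,0,0,0.2,0],[0,0,0,0,0,0.09,0],[0,0,0,0,0,0.025,0],[0,0,0,0,0,0,0.4],[0,0,0,0,0,0,0.8],[0,0,0,0,0,0,1],[0,0,0,0,0,0,1],[0,0,0,0,0,0,1],[0,0,0,0,0,0,1]]]'

```text
clock: 23.85
eef_pos: [440.7, -353.9, 6.2]
tool_rot: [-3.141, 0.001, 2.172]
force: [-0.0, 1.3, 5.6]
width: 9.4
gripper_force: 58.7
```

Call:
step_arm --series '[[[0,0,0,0,0,-0.1,1],[0,0,0,0,0,-0.2,1],[0,0,0,0,0,-0.3,1],[0,0,0,0,0,-0.3,1],[0,0,0,0,0,-0.3,1],[0,0,0,0,0,-0.15,1]]]'

```text
clock: 24.45
eef_pos: [441.5, -354.7, 212.9]
tool_rot: [3.141, 0.006, 2.171]
force: [-0.1, 0.3, 0.3]
width: 9.2
gripper_force: 58.8
```

```bash
python3 mv.py 518.6 30 190 90 12
```

```text
t 24.4 pos [ 441.5 -354.7  212.9] rot [180.    0.3 124.4] w 9.2 F [-0.1  0.3  0.3] q7 1.50
5 turn rows [ 0.0166 -0.0503  0.1523]
9 shift rows [ 0.2823  0.0571 -0.0427]
```

Call:
step_arm --series '[[[0.017,-0.05,0.152,0,0,0,1],[0.017,-0.05,0.152,0,0,0,1],[0.017,-0.05,0.152,0,0,0,1],[0.017,-0.05,0.152,0,0,0,1],[0.017,-0.05,0.152,0,0,0,1],[0,0,0,0.28,0.057,-0.06,1],[0,0,0,0.28,0.057,-0.06,1],[0,0,0,0.28,0.057,-0.05,1],[0,0,0,0.28,0.057,-0.05,1],[0,0,0,0.28,0.057,-0.04,1],[0,0,0,0.28,0.057,-0.04,1],[0,0,0,0.28,0.057,-0.03,1]]]'

```text
clock: 25.65
eef_pos: [500.0, -53.3, 196.9]
tool_rot: [-3.136, 0.204, 1.573]
force: [0.8, -0.7, 0.6]
width: 9.1
gripper_force: 58.6
```

```bash
python3 mv.py 518.6 42 130 90 12; python3 mv.py 518.6 47 104.4 90 12
```

```text
t 25.6 pos [500.  -53.3 196.9] rot [-179.7   11.7   90.1] w 9.1 F [ 0.8 -0.7  0.6] q7 0.36
1 turn rows [-0.0068 -0.0069  0.0032]
3 shift rows [0.2381 0.0412 0.1013]
t 25.6 pos [500.  -53.3 196.9] rot [-179.7   11.7   90.1] w 9.1 F [ 0.8 -0.7  0.6] q7 0.36
1 turn rows [-0.0068 -0.0069  0.0032]
4 shift rows [0.1956 0.0309 0.116 ]
```

Call:
step_arm --series '[[[-0.007,-0.007,0.003,0.2,0.031,0,1],[0,0,0,0.2,0.031,0,1],[0,0,0,0.2,0.031,0.05,1],[0,0,0,0.17,0.028,0.1,1],[0,0,0,0,0,0.12,1],[0,0,0,0,0,0.08,1],[0,0,0,0,0,0,1],[0,0,0,0,0,0,1]]]'

```text
clock: 26.45
eef_pos: [518.0, 45.7, 121.4]
tool_rot: [-3.141, 0.211, 1.569]
force: [0.9, 0.6, 0.1]
width: 9.2
gripper_force: 58.6
```

```bash
python3 mv.py 518.6 47 104.4 90 12
```

```text
t 26.4 pos [518.   45.7 121.4] rot [-180.    12.1   89.9] w 9.2 F [0.9 0.6 0.1] q7 0.23
1 shift rows [0.0321 0.0038 0.1092]
```

Call:
step_arm --series '[[[0,0,0,0,0.003,0.06,1],[0,0,0,0,0,0.04,1],[0,0,0,0,0,0.02,1],[0,0,0,0,0,0.005,1],[0,0,0,0,0,0,1],[0,0,0,0,0,0,0.8],[0,0,0,0,0,0,0.75],[0,0,0,0,0,-0.03,0.72],[0,0,0,0,0,-0.1,0.72],[0,0,0,0,0,-0.2,0.7],[0,0,0,0,0,-0.2,0.7],[0,0,0,0,0,-0.2,0.5]]]'

```text
clock: 27.65
eef_pos: [518.6, 65.7, 210.7]
tool_rot: [-3.141, 0.211, 1.571]
force: [0.7, 0.1, -0.5]
width: 38.9
gripper_force: 0.0
```

```bash
python3 - <<'E'
from h import *
p=ctrl.get_image("scene");im=cv2.resize(p["img"][130:260,240:430,::-1],None,fx=4,fy=4,interpolation=cv2.INTER_CUBIC)
cv2.imwrite("pics/s3.png",im)
E
python3 mv.py 628 96 280 90
```

```text
t 27.7 pos [521.5  66.7 214.7] rot [179.6  11.9  90. ] w 42.5 F [1.8 0.7 4. ] q7 0.14
2 turn rows [0.0043 0.1328 0.0006]
3 shift rows [ 0.0651  0.2367 -0.1452]
```

View pics/s3.png

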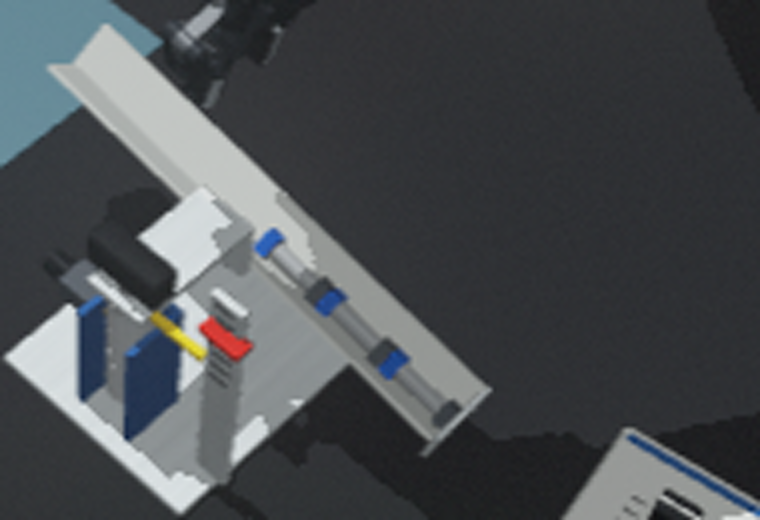

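All three seated in line. Now the flag: refine its height by colour centroid.

Run:
```python
from h import *
np.set_printoptions(precision=1,suppress=True)
r={}
for n in("scene","side"):
    p=ctrl.get_image(n);im=p["img"].astype(int)
    x0,y0,x1,y1=(280,195,310,230) if n=="scene" else (235,130,255,165)
    m=np.zeros(im.shape[:2],np.uint8);s=im[y0:y1,x0:x1];m[y0:y1,x0:x1]=(s[...,0]-s[...,1:].max(2)>60)
    ys,xs=np.where(m);r[n]=(p,(xs.mean(),ys.mean()));print(n,len(xs),r[n][1],xs.min(),xs.max(),ys.min(),ys.max())
    if n=="scene":
        s=im;y=(s[...,0]>120)&(s[...,1]>90)&(s[...,2]<90);y[:195]=0;y[235:]=0;y[:,:270]=0;y[:,300:]=0
        ys,xs=np.where(y);i=(xs+ys).argmax();print("yellow",len(xs),xs.min(),xs.max(),ys.min(),ys.max());tip=(xs[i],ys[i])
        P=p
F=tri(list(r.values()));print("flag",F)
print("tip on 134",onz(P,tip,134))
# heights along vertical line at the scale for flag centroid in scene: lateral x=628..636,y=165..176
for xy in((628,170),(632,172),(636,175)):
    for z in(160,170,182): print(xy,z,[np.round(proj(r[k][0],(*xy,z))-np.array(r[k][1]),1) for k in r])
```

```text
scene 62 (np.float64(295.5967741935484), np.float64(214.25806451612902)) 290 302 209 219
yellow 46 277 291 208 219
side 19 (np.float64(244.21052631578948), np.float64(143.78947368421052)) 243 246 140 147
flag [635.6 174.4 174.2]
tip on 134 [627.6 158.8 134. ]
(628, 170) 160 [array([-0.6,  0.7]), array([-2.8,  4.7])]
(628, 170) 170 [array([-0.3, -1.7]), array([-2.9,  2.1])]
(628, 170) 182 [array([-0. , -4.6]), array([-3. , -1.1])]
(632, 172) 160 [array([-1.1,  2.3]), array([-1.7,  4.1])]
(632, 172) 170 [array([-0.9, -0.1]), array([-1.8,  1.5])]
(632, 172) 182 [array([-0.6, -3. ]), array([-1.9, -1.7])]
(636, 175) 160 [array([-1.4,  4.2]), array([-0.6,  3.3])]
(636, 175) 170 [array([-1.1,  1.8]), array([-0.7,  0.7])]
(636, 175) 182 [array([-0.9, -1.1]), array([-0.9, -2.5])]
```

Call:
step_arm --series '[[[0,0,0,0,0,-0.3,0.5],[0,0,0,0,0,-0.25,0.4],[0.004,0.133,0,0,0,0,0.4],[0.004,0.133,0,0,0,0,0.4],[0,0,0,0,0.23,0,0.4],[0,0,0,0,0.23,0,0.4],[0,0,0,0,0.23,0,0.4],[0,0,0,0,0,0,0.4],[0,0,0,0,0,0,0.4]]]'

```text
clock: 28.7
eef_pos: [621.5, 82.0, 287.7]
tool_rot: [-3.132, 0.003, 1.569]
force: [-0.7, -1.1, -0.4]
width: 51.1
gripper_force: 0.0
```

```bash
python3 mv.py 628 96 200 90; python3 look.py w8.png wrist
python3 - <<'E'
from h import *
p=ctrl.get_image("wrist")
for x in(617,639):
  for y in(68.4,124.4): print(x,y,proj(p,(x,y,173))*1.4)
E
```

```text
t 28.7 pos [621.5  82.  287.7] rot [-179.4    0.2   89.9] w 51.1 F [-0.7 -1.1 -0.4] q7 0.25
1 turn rows [-0.0126  0.0035 -0.0018]
2 shift rows [0.0465 0.0217 0.2924]
617 68.4 [346.67325619 280.80327047]
617 124.4 [346.11022638 197.69475048]
639 68.4 [379.26782895 280.84721615]
639 124.4 [380.9933323  197.68145934]
```

View pics/w8.png

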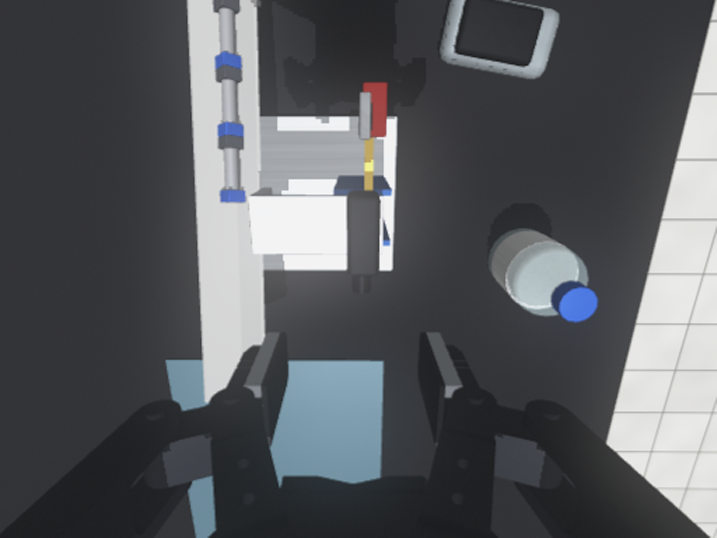

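Handle top appears at (363,234) (predicted (363,239)), i.e. y≈99; row of three visible at left in line. Descend on the handle.

Call:
step_arm --series '[[[-0.012,0.003,0,0.113,0.043,0,0.5],[0,0,0,0,0,0.25,0.5],[0,0,0,0,0,0.25,0.5],[0,0,0,0,0,0.2,0.5],[0,0,0,0,0,0.1,0.5],[0,0,0,0,0,0,0.5],[0,0,0,0,0,0,0.5]]]'

```text
clock: 29.5
eef_pos: [629.5, 100.2, 170.4]
tool_rot: [3.138, -0.001, 1.571]
force: [0.3, 0.5, -0.2]
width: 42.5
gripper_force: 0.0
```

```bash
python3 mv.py 628 99 153 90
```

```text
t 29.5 pos [629.5 100.2 170.4] rot [179.8  -0.   90. ] w 42.5 F [ 0.3  0.5 -0.2] q7 0.32
1 shift rows [-0.0083 -0.0102  0.1163]
```

Call:
step_arm --series '[[[0,0,0,-0.005,-0.007,0.05,0.5],[0,0,0,0,0,0.04,0.5],[0,0,0,0,0,0.025,0.5],[0,0,0,0,0,0,0.5],[0,0,0,0,0,0,0.7],[0,0,0,0,0,0,1],[0,0,0,0,0,0,1],[0,0,0,0,0,0,1],[0,0,0,0,0,0,1]]]'

```text
clock: 30.4
eef_pos: [627.2, 99.0, 152.3]
tool_rot: [3.14, -0.001, 1.57]
force: [-3.6, -0.3, 5.3]
width: 20.6
gripper_force: 60.3
```

Call:
step_arm --series '[[[0,0,0,0,0,-0.012,1],[0,0,0,0,0,-0.022,1],[0,0,0,0,0,-0.023,1],[0,0,0,0,0,-0.023,1],[0,0,0,0,0,-0.023,1],[0,0,0,0,0,-0.023,1],[0,0,0,0,0,-0.023,1],[0,0,0,0,0,-0.023,1],[0,0,0,0,0,-0.023,1],[0,0,0,0,0,-0.023,1],[0,0,0,0,0,-0.023,1],[0,0,0,0,0,-0.02,1]]]'

```text
clock: 31.6
eef_pos: [627.2, 99.0, 191.6]
tool_rot: [3.14, -0.001, 1.57]
force: [-1.9, -0.8, -12.7]
width: 20.8
gripper_force: 59.4
```

Call:
step_arm --series '[[[0,0,0,0,0,0,1],[0,0,0,0,0,0,1]]]'

```text
clock: 31.8
eef_pos: [627.2, 99.0, 191.5]
tool_rot: [3.14, -0.001, 1.57]
force: [-4.6, -2.2, -6.1]
width: 20.7
gripper_force: 60.1
```

```bash
cat > ptr.py <<'E'
from h import *
np.set_printoptions(precision=1,suppress=True)
p=ctrl.get_image("scene");s=p["img"].astype(int)
m=(s[...,0]-s[...,1:].max(2)>60);m[:160]=0;m[235:]=0;m[:,:275]=0;m[:,315:]=0
ys,xs=np.where(m);print("red",len(xs),xs.mean(),ys.mean(),xs.min(),xs.max(),ys.min(),ys.max())
y=(s[...,0]>110)&(s[...,1]>80)&(s[...,2]<90)&(s[...,0]-s[...,1]<70);y[:160]=0;y[240:]=0;y[:,:262]=0;y[:,305:]=0
ys,xs=np.where(y);print("yel",len(xs),[(a,b) for a,b in zip(xs,ys)][-8:])
if len(xs):
    i=(xs+ys).argmax();uv=(xs[i]+.5,ys[i]+.5)
    # height on the vertical line through the tip at (627.6,158.8)
    for z in(134,146,158,170,182,194): print(z,np.round(proj(p,(627.6,159.3,z)),1),end=" ")
    print("tip",uv)
E
python3 ptr.py
```

```text
red 60 295.65 214.3 290 302 209 219
yel 52 [(np.int64(289), np.int64(209)), (np.int64(290), np.int64(209)), (np.int64(291), np.int64(209)), (np.int64(290), np.int64(210)), (np.int64(299), np.int64(214)), (np.int64(300), np.int64(214)), (np.int64(302), np.int64(215)), (np.int64(293), np.int64(216))]
134 [291.2 218.2] 146 [291.4 215.4] 158 [291.6 212.5] 170 [291.9 209.6] 182 [292.2 206.6] 194 [292.4 203.6] tip (np.float64(302.5), np.float64(215.5))
```

Call:
step_arm --series '[[[0,0,0,0,0,0.008,1],[0,0,0,0,0,0.008,0.8],[0,0,0,0,0,0,0.6],[0,0,0,0,0,0,0.5],[0,0,0,0,0,0,0.5],[0,0,0,0,0,-0.1,0.5],[0,0,0,0,0,-0.2,0.5],[0,0,0,-0.1,0,-0.25,0.5],[0,0,0,-0.1,0,-0.1,0.5],[0,0,0,0,0,0,0.5],[0,0,0,0,0,0,0.5]]]'

```text
clock: 32.95
eef_pos: [627.2, 69.1, 286.0]
tool_rot: [3.14, -0.002, 1.57]
force: [-0.6, 1.0, -1.1]
width: 42.7
gripper_force: 0.0
```

```bash
cat > flag3.py <<'E'
from h import *
np.set_printoptions(precision=1,suppress=True)
w=ctrl.get_image("wrist");im=w["img"].astype(int)
m=(im[...,0]-im[...,1:].max(2)>60).astype(np.uint8);n,l,st,c=cv2.connectedComponentsWithStats(m)
k=1+st[1:,4].argmax();print("red",st[k],c[k])
y=((im[...,0]>110)&(im[...,1]>80)&(im[...,2]<90)&(im[...,0]-im[...,1]<70)).astype(np.uint8)
ys,xs=np.where(y);print("yellow",len(xs),xs.min(),xs.max(),ys.min(),ys.max())
S=ctrl.get_image("scene");D=ctrl.get_image("side")
r=lambda p,b:(lambda im:(lambda q:(q[1].mean()+b[0]+.0,q[0].mean()+b[1]))(np.where(im[b[1]:b[3],b[0]:b[2],0]-im[b[1]:b[3],b[0]:b[2],1:].max(2)>60)))(p["img"].astype(int))
fs=r(S,(283,200,310,230));fd=r(D,(235,130,255,165))
print(fs,fd);print("WS",tri([(w,c[k]),(S,fs)]),"WD",tri([(w,c[k]),(D,fd)]),"all",tri([(w,c[k]),(S,fs),(D,fd)]))
tip=(xs[ys==ys.min()].mean(),ys.min())
for uvs in((291.3,209.7),):print("tip WS",tri([(w,tip),(S,uvs)]))
for h in(36,48,60):print(h,"proj tip S",proj(S,(628,159.5,122+h)),"W",proj(w,(628,159.5,122+h)))
save(S,"sz.png",(255,180,325,240),8)
E
python3 flag3.py; python3 mv.py 628 99 300 90
```

```text
red [251  41  17  40 470] [261.2  59. ]
yellow 2 266 267 74 81
(np.float64(295.65), np.float64(214.3)) (np.float64(244.28571428571428), np.float64(143.42857142857142))
WS [635.9 177.4 179.8] WD [637.8 177.7 171.6] all [636.2 176.2 175.1]
tip WS [639.7 166.3 190.4]
36 proj tip S [291.6 212.7] W [250.9  84. ]
48 proj tip S [291.8 209.8] W [250.9  83.5]
60 proj tip S [292.1 206.8] W [250.9  83. ]
t 33.1 pos [626.5  70.3 284.4] rot [-1.799e+02 -1.000e-01  9.010e+01] w 42.7 F [ 0.6  0.  -0.1] q7 0.28
1 shift rows [ 0.1911  0.0099 -0.1038]
```

Call:
step_arm --series '[[[0,0,0,0,-0.29,-0.03,0.5],[0,0,0,0,-0.29,0,0.5],[0,0,0,0,0,0,0.5],[0,0,0,0,0,0,0.5],[0,0,0,0,0,0,0.5]]]'

```text
clock: 33.6
eef_pos: [541.3, 69.8, 290.3]
tool_rot: [3.139, -0.0, 1.572]
force: [0.0, -0.0, -0.3]
width: 42.8
gripper_force: 0.0
```

```bash
python3 -c "
from h import *
import pickle
pickle.dump([ctrl.get_image('wrist') for _ in range(3)],open('A.pkl','wb'));print(ctrl.read_state()['eef_pos'])"
```

```text
[541.36907624  69.05403905 290.31513435]
```

Call:
step_arm --series '[[[0,0,0,0,0.24,0,0.5],[0,0,0,0,0.24,0,0.5],[0,0,0,0,0.24,0,0.5],[0,0,0,0,0.24,0,0.5],[0,0,0,0,0.24,0,0.5],[0,0,0,0,0,0,0.5],[0,0,0,0,0,0,0.5],[0,0,0,0,0,0,0.5]]]'

```text
clock: 34.55
eef_pos: [719.7, 68.6, 290.7]
tool_rot: [3.141, -0.001, 1.57]
force: [0.3, 0.2, -0.1]
width: 42.9
gripper_force: 0.0
```

```bash
python3 -c "
from h import *
import pickle
pickle.dump([ctrl.get_image('wrist') for _ in range(3)],open('B.pkl','wb'));print(ctrl.read_state()['eef_pos'])
A,B=[pickle.load(open(k+'.pkl','rb'))[0] for k in 'AB']
ims=[]
for p in(A,B):
    uv=proj(p,(632,130,185)).astype(int);print(uv,'cam',-np.array(p['R']).T@np.array(p['t']))
    x0=min(max(uv[0]-50,0),412);y0=max(uv[1]-70,0)
    im=cv2.resize(p['img'][y0:y0+150,x0:x0+100,::-1],None,fx=4,fy=4,interpolation=cv2.INTER_CUBIC);print(x0,y0);ims.append(im)
    m=(p['img'].astype(int)[...,0]-p['img'].astype(int)[...,1:].max(2)>60);ys,xs=np.where(m);print(len(xs),xs.min(),xs.max(),ys.min(),ys.max(),xs.mean(),ys.mean())
h=min(i.shape[0] for i in ims);cv2.imwrite('pics/ab.png',np.hstack([i[:h] for i in ims]));print(h)
"
```

```text
[719.7608996   69.24189412 291.53869623]
[358 121] cam [541.71663226 151.87210047 431.32416475]
308 51
182 358 375 43 82 368.07142857142856 52.85164835164835
[144 120] cam [720.47455123 150.6875927  431.74997323]
94 50
568 135 155 41 81 146.80105633802816 59.70774647887324
600
```

View pics/ab.png

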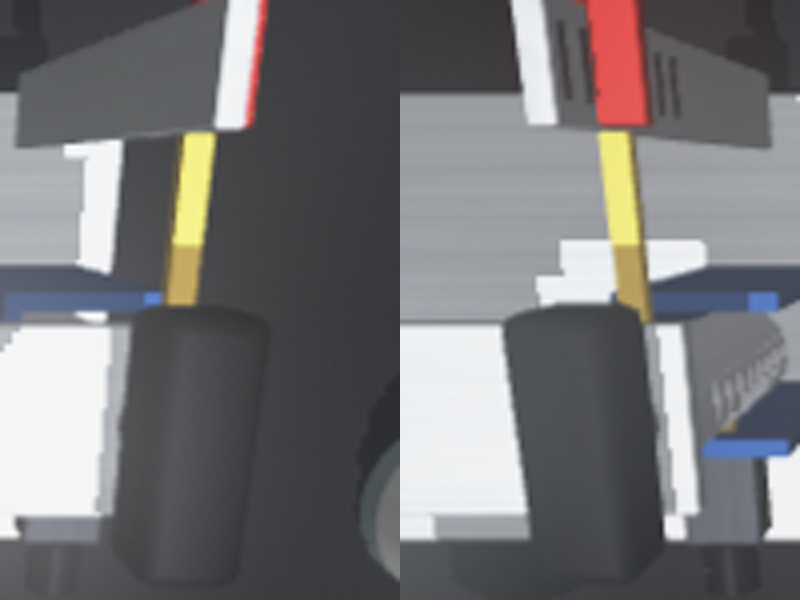

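Pictures A|B show the yellow pointer tip (A (216,131), B (631,131)) right beside the red flag's near end (A (252,125), B (643,125)). Triangulate both.

Run:
```python
from h import *
import pickle
np.set_printoptions(precision=1,suppress=True)
A,B=[pickle.load(open(k+'.pkl','rb'))[0] for k in 'AB']
a=lambda x,y:(308+x/4-.4,51+y/4-.4); b=lambda x,y:(94+(x-400)/4-.4,50+y/4-.4)
for n,u,v in[("flag outer top near",(252,125),(643,125)),("ptr tip right top",(216,131),(631,131)),("ptr tip left top",(186,131),(600,131)),
 ("ptr colour change R",(207,245),(640,245)),("handle top R? front",(236,580),(634,578)),("plate top near-left",(216,128),(527,124)),("plate top near-right",(245,128),(555,124))]:
    print(n,tri([(A,a(*u)),(B,b(*v))]))
# profile lines for sub-pixel check
for nm,p,r,c0,c1 in(("A flag",A,78,358,378),("B flag",B,76,138,160),("A ptr",A,92,348,368),("B ptr",B,92,138,160)):
    print(nm,r,c0,[tuple(map(int,x)) for x in p["img"][r,c0:c1]])
```

```text
flag outer top near [640.8 161.2 176.9]
ptr tip right top [636.  160.2 170. ]
ptr tip left top [629.6 160.2 170.3]
ptr colour change R [636.1 137.  172.2]
handle top R? front [638.2  71.8 205. ]
plate top near-left [625.7 160.2 198.4]
plate top near-right [631.1 160.1 198.7]
A flag 78 358 [(95, 96, 98), (95, 96, 98), (94, 95, 97), (104, 106, 109), (202, 206, 213), (240, 241, 242), (243, 244, 245), (242, 244, 244), (242, 243, 244), (240, 242, 243), (238, 240, 242), (232, 182, 186), (231, 96, 94), (161, 74, 74), (69, 67, 69), (66, 66, 69), (65, 65, 68), (65, 66, 69), (65, 65, 68), (65, 65, 68)]
B flag 76 138 [(101, 100, 103), (101, 101, 103), (99, 97, 99), (97, 95, 97), (102, 96, 97), (206, 90, 89), (227, 86, 84), (228, 87, 85), (228, 87, 85), (228, 87, 85), (229, 88, 85), (229, 88, 85), (229, 88, 86), (229, 88, 85), (229, 88, 86), (231, 89, 87), (220, 83, 81), (150, 67, 66), (97, 59, 59), (98, 87, 89), (87, 83, 86), (69, 65, 66)]
A ptr 92 348 [(73, 74, 76), (73, 74, 76), (73, 73, 75), (90, 85, 71), (106, 96, 68), (200, 190, 101), (240, 236, 130), (244, 242, 137), (244, 241, 136), (244, 241, 136), (244, 241, 136), (244, 241, 135), (200, 193, 106), (97, 96, 78), (70, 70, 72), (69, 70, 72), (69, 69, 72), (69, 69, 72), (68, 69, 71), (68, 69, 71)]
B ptr 92 138 [(152, 154, 158), (152, 155, 159), (152, 154, 158), (152, 154, 158), (153, 155, 159), (152, 154, 158), (193, 189, 143), (234, 228, 131), (241, 235, 129), (241, 235, 129), (241, 235, 129), (241, 235, 129), (241, 235, 129), (217, 204, 108), (146, 131, 81), (130, 122, 102), (147, 148, 146), (154, 155, 159), (154, 156, 159), (154, 155, 159), (154, 155, 160), (154, 156, 160)]
```

Run:
```python
from h import *
import pickle
np.set_printoptions(precision=2,suppress=True)
A3,B3=[pickle.load(open(k+'.pkl','rb')) for k in 'AB']
A,B=A3[0],B3[0]
def edge(p,r,lo,hi,f,thr):  # last column where f>thr, sub-pixel
    v=np.array([f(x.astype(float)) for x in p["img"][r,lo:hi]]);i=np.where(v>thr)[0][-1];return lo+i+(v[i]-thr)/(v[i]-v[i+1])
red=lambda x:x[0]
out=[]
for k in range(62,80,3):
    a=edge(A,k,366,380,red,150);b=edge(B,k-1,140,162,red,163);out.append(tri([(A,(a,k)),(B,(b,k-1))]))
print("flag outer top edge",np.array(out))
out=[]
for k in range(87,108,3):
    a=edge(A,k,352,368,lambda x:x[0]-x[2],60);b=edge(B,k-1,142,158,lambda x:x[0]-x[2],85);out.append(tri([(A,(a,k)),(B,(b,k-1))]))
print("ptr right top edge",np.array(out))
```

```text
flag outer top edge [[641.34 176.29 175.71]
 [641.3  174.06 175.6 ]
 [641.21 171.79 175.78]
 [641.34 169.51 175.96]
 [641.3  167.26 175.49]
 [641.28 164.94 175.79]]
ptr right top edge [[635.77 157.3  170.94]
 [635.63 154.9  170.82]
 [635.62 152.48 170.91]
 [635.59 150.05 171.04]
 [635.65 147.6  170.8 ]
 [635.63 145.14 170.92]
 [635.6  142.66 171.07]]
```

Flag lies ~4–5 mm above the pointer at notch 4: this is the nearest notch. Now the fader.

```bash
python3 mv.py 490 385 230 97.4
```

```text
t 34.7 pos [719.8  69.2 291.5] rot [ 1.799e+02 -1.000e-01  9.000e+01] w 42.5 F [0.1 0.4 0.6] q7 0.24
1 turn rows [ 0.0031 -0.0014 -0.1649]
9 shift rows [ 0.2539 -0.1387  0.0456]
```

Call:
step_arm --series '[[[0.003,0,-0.165,0,0,-0.1,0.5],[0,0,0,0.254,-0.139,0,0.5],[0,0,0,0.254,-0.139,0,0.5],[0,0,0,0.254,-0.139,0,0.5],[0,0,0,0.254,-0.139,0,0.5],[0,0,0,0.254,-0.139,0,0.5],[0,0,0,0.254,-0.139,0,0.5],[0,0,0,0.254,-0.139,0.1,0.5],[0,0,0,0.254,-0.139,0.2,0.5],[0,0,0,0.254,-0.139,0.2,0.5],[0,0,0,0,0,0,0.5],[0,0,0,0,0,0,0.5]]]'

```text
clock: 35.9
eef_pos: [491.1, 382.1, 234.0]
tool_rot: [-3.14, -0.0, 1.703]
force: [0.1, -0.2, 1.3]
width: 42.3
gripper_force: 0.0
```

```bash
cat > fad.py <<'E'
from h import *
np.set_printoptions(precision=1,suppress=True)
p=ctrl.get_image("wrist");im=p["img"].astype(int);print("TCP",ctrl.read_state()["eef_pos"])
def cc(m,z,nm,lo,hi):
    n,l,st,c=cv2.connectedComponentsWithStats(m.astype(np.uint8))
    for i in range(1,n):
        if lo<st[i][4]<hi:
            ys,xs=np.where(l==i);W=np.array([onz(p,q,z)[:2] for q in zip(xs,ys)]);r=cv2.minAreaRect(W.astype(np.float32))
            print(nm,st[i],"mean",W.mean(0),"rect",np.array(r[0]),np.array(r[1]),"%.1f"%r[2])
cc((im[...,1]-im[...,0]>40)&(im[...,1]-im[...,2]>30),30.5,"green",15,2000)
cc((im[...,2]-im[...,0]>60)&(im[...,2]-im[...,1]>30),30.5,"blue",60,9000)
con=(im.min(2)>110).astype(np.uint8)
con=cv2.morphologyEx(con,cv2.MORPH_CLOSE,np.ones((3,3)))
dark=(im.max(2)<75)
for z in(66,): cc(dark,z,"dark",100,6000)
for t in("feed_grip","mark"):
    for q in ctrl.recognise(p,t)[:3]:print(t,q["centre"],round(q["score"],2),onz(p,q["centre"],66 if t=="feed_grip" else 30.5))
E
python3 fad.py
```

```text
TCP [493.  380.6 235. ]
green [261 112   9  11  78] mean [499.9 440. ] rect [500.  440.2] [ 9.3 11.3] 8.1
green [274 164   8  16  71] mean [524.5 378.8] rect [525.5 378.2] [ 8.6 18.7] 19.9
blue [ 458    0   54   92 4499] mean [723.4 546.3] rect [725.4 548.2] [58.4 90.2] 17.3
blue [197 108  10  82 350] mean [430.3 394. ] rect [430.6 391.8] [ 5.1 97.8] 8.4
blue [247 312  18  13 127] mean [527.4 153.3] rect [527.1 152.5] [20.1 25.5] 88.8
feed_grip [241.3, 153.8] 0.89 [478.3 401.   66. ]
mark [261.9, 302.7] 0.34 [533.6 181.8  30.5]
```

```bash
python3 mv.py 478 400 44 98.2
```

```text
t 36.0 pos [494.3 379.7 235.7] rot [179.9  -0.   97.3] w 42.9 F [-0.6 -0.  -0. ] q7 -0.10
1 turn rows [ 0.0029 -0.001  -0.0209]
5 shift rows [ 0.0299 -0.0177  0.2556]
```

Call:
step_arm --series '[[[0.003,0,-0.021,0.03,-0.018,0.24,0.5],[0,0,0,0.03,-0.018,0.24,0.5],[0,0,0,0.03,-0.018,0.24,0.5],[0,0,0,0.03,-0.018,0.2,0.5],[0,0,0,0.03,-0.018,0.05,0.5],[0,0,0,0,0,0,0.5],[0,0,0,0,0,0,0.5],[0,0,0,0,0,0,0.5]]]'

```text
clock: 36.85
eef_pos: [477.7, 401.6, 91.0]
tool_rot: [3.141, -0.002, 1.716]
force: [-0.3, -0.0, -0.0]
width: 43.0
gripper_force: 0.0
```

```bash
python3 fad.py; python3 mv.py 478 400 46 98.2
python3 - <<'E'
from h import *
p=ctrl.get_image("wrist")
# dark region around the predicted grip top
for X in((478,400,66),): print(proj(p,X))
u,v=proj(p,(478,400,66)).astype(int)
g=p["img"].max(2)
for r in range(v-24,v+25,6): print(r,"".join("#" if g[r,c]<70 else "." for c in range(u-40,u+41)))
E
```

```text
TCP [477.4 401.7  90.8]
green [304 234   8   9  40] mean [525.5 384. ] rect [525.5 384.5] [4.1 8.1] 32.2
blue [179 167  14  80 537] mean [429.7 395.9] rect [429.9 395.3] [ 5.4 63.6] 8.5
feed_grip [249.8, 223.6] 0.63 [476.9 406.1  66. ]
mark [493.5, 357.4] 0.73 [718.2 289.1  30.5]
t 37.0 pos [476.7 401.7  90.1] rot [-1.80e+02 -1.00e-01  9.83e+01] w 42.6 F [ 0.4 -0.7 -0.8] q7 -0.01
1 shift rows [-0.0122  0.0068  0.294 ]
[251.68073283 233.33763825]
209 .................................................................................
215 .................................................................................
221 .................................................................................
227 .................................................................................
233 .................................................................................
239 .................................................................................
245 .................................................................................
251 #................................................................................
257 ##...............................................................................
```

Call:
step_arm --series '[[[0,0,0,0,0.005,0.1,0.5],[0,0,0,0,0,0.1,0.5],[0,0,0,0,0,0.07,0.5],[0,0,0,0,0,0.03,0.5],[0,0,0,0,0,0,0.5],[0,0,0,0,0,0,0.7],[0,0,0,0,0,0,1],[0,0,0,0,0,0,1],[0,0,0,0,0,0,1],[0,0,0,0,0,0,1]]]'

```text
clock: 38.05
eef_pos: [477.0, 401.7, 44.4]
tool_rot: [-3.14, -0.001, 1.716]
force: [-0.6, -0.5, 3.6]
width: 16.8
gripper_force: 60.1
```

Run:
```python
from h import *
s=ctrl.read_state();u=np.array([np.cos(np.radians(8.3)),np.sin(np.radians(8.3))])
for m in((525,378.5),(524.5,378.8),(523,375)): print((np.array(m)-s["eef_pos"][:2])@u, (np.array(m)-s["eef_pos"][:2])@[u[1],-u[0]])
print(s["eef_pos"],s["width"],s["force"])
```

```text
44.165434210903776 29.912181362387834
43.713978176669585 29.543145525166647
41.68113592926243 33.08680922212728
[476.979155   401.72332057  44.40309499] 16.82537254347653 [-0.55655284 -0.47184667  3.63237745]
```

Call:
step_arm --series '[[[0,0,0,0,0.04,0,1],[0,0,0,0,0.05,0,1],[0,0,0,0,0.05,0,1],[0,0,0,0,0.05,0,1],[0,0,0,0,0.05,0,1],[0,0,0,0,0.05,0,1],[0,0,0,0,0,0,1],[0,0,0,0,0,0,1]]]'

```text
clock: 38.85
eef_pos: [520.8, 408.1, 44.4]
tool_rot: [3.141, -0.001, 1.716]
force: [1.5, 0.2, 4.5]
width: 17.1
gripper_force: 60.5
```

Call:
step_arm --series '[[[0,0,0,0,0,0,0.8],[0,0,0,0,0,0,0.6],[0,0,0,0,0,0,0.5],[0,0,0,0,0,0,0.5],[0,0,0,0,0,-0.15,0.5],[0,0,0,0,0,-0.3,0.5],[0,0,0,0,0,-0.3,0.5],[0,0,0,-0.1,0,-0.3,0.5],[0,0,0,-0.1,0,0,0.5],[0,0,0,0,0,0,0.5],[0,0,0,0,0,0,0.5]]]'

```text
clock: 39.95
eef_pos: [523.2, 378.4, 200.0]
tool_rot: [-3.137, -0.001, 1.716]
force: [0.2, 0.1, 0.0]
width: 42.3
gripper_force: 0.0
```

```bash
python3 fad.py
python3 - <<'E'
from h import *
p=ctrl.get_image("wrist");g=p["img"].max(2).astype(int)
u,v=proj(p,(521,408,66)).astype(int);print(u,v)
# dark (grip) ascii map
for r in range(v-28,v+30,3): print(r,"".join("#" if x<60 else("+" if x<100 else ("-" if x<150 else ".")) for x in g[r,u-40:u+41]))
E
```

```text
TCP [522.9 378.9 199.5]
green [248 167   9  14  68] mean [524.4 377.6] rect [524.2 376.5] [ 8.8 14.9] 8.4
blue [ 453    0   59   86 4587] mean [725.3 538.9] rect [727.1 540.6] [56.6 75.9] 17.2
blue [162 101  13  91 425] mean [430.4 393.8] rect [430.8 391.4] [ 5.  97.5] 8.4
blue [215 329  20  11 143] mean [519.8 146.2] rect [519.8 146.7] [26.3 16.7] 0.0
feed_grip [254.7, 149.0] 0.66 [521.9 410.5  66. ]
feed_grip [237.6, 307.9] 0.62 [529.7 224.   66. ]
mark [249.0, 170.1] 0.44 [520.3 380.   30.5]
253 152
124 .................................................................................
127 .................................................................................
130 .................................................................................
133 .................................................................................
136 .................................................................................
139 .................................-+++++++++++++++--..............................
142 .................................+++++++...+++++++-.....................
[... 427 characters left out ...]
............
160 .................................+++++++...-++++++-..............................
163 .................................+++++++...-++++++...............................
166 ..................................++++++...-++++++...............................
169 .................................................................................
172 .................................................................................
175 .................................................................................
178 .................................................................................
181 .................................................................................
```

```bash
python3 - <<'E'
from h import *
from fit import V,ctrl
np.set_printoptions(precision=1,suppress=True)
for n in("scene","side"):
    p=ctrl.get_image(n);im=p["img"].astype(int)
    m=((im[...,2]-im[...,0]>50)&(im[...,2]-im[...,1]>30)).astype(np.uint8);k,l,st,c=cv2.connectedComponentsWithStats(m)
    for y in(-49,-103,-157):
        X=proj(p,V([518.6,263.7,np.pi/2,48],(0,y,15)));d=np.linalg.norm(c[1:]-X,axis=1);i=d.argmin()+1
        print(n,y,"pred",X,"blue",c[i],st[i][4])
    print([np.round(q["centre"]) for q in ctrl.recognise(p,"cart1")])
p=ctrl.get_image("scene");print("tip pred",proj(p,(631,159.5,170)))
E
python3 ptr.py
```

```text
scene -49 pred [340.2 212.9] blue [339.6 212.6] 36
scene -103 pred [323.9 197.3] blue [323.6 196.7] 33
scene -157 pred [308. 182.] blue [307.4 181.7] 29
[array([347., 219.]), array([336., 205.])]
side -49 pred [204.7 159.7] blue [204.4 160.3] 11
side -103 pred [207.5 167.2] blue [206.8 167.8] 12
side -157 pred [210.5 175.2] blue [210.6 177.2] 33
[array([211., 174.]), array([222., 173.])]
tip pred [290.9 210.6]
red 62 295.5967741935484 214.25806451612902 290 302 209 219
yel 47 [(np.int64(291), np.int64(209)), (np.int64(293), np.int64(209)), (np.int64(289), np.int64(210)), (np.int64(290), np.int64(210)), (np.int64(299), np.int64(214)), (np.int64(300), np.int64(214)), (np.int64(302), np.int64(215)), (np.int64(293), np.int64(216))]
134 [291.2 218.2] 146 [291.4 215.4] 158 [291.6 212.5] 170 [291.9 209.6] 182 [292.2 206.6] 194 [292.4 203.6] tip (np.float64(302.5), np.float64(215.5))
```

The blue ends match the predicted seated row with the jack at 48 mm, the pointer is next to the flag, and the fader is about 1 mm from level with the arrow. Handing in.

```bash
python3 -c "
from cell import ctrl
print(ctrl.finish_job())"
```

```text
the job is handed in; nothing more can be done
None
```

I handed the job in, with no pass or fail result returned: all three cartridges lie in line against the stop, the jack rests on the 48 mm notch (flag about 4–5 mm above the pointer, within the 8 mm limit), and the fader is about 1 mm from level with the green arrow.

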